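Refit a goniometer's detector carriage on its curved rod and close the rail

TASK

The detector carriage has been off the goniometer for cleaning. Thread it back onto the open end of the curved guide rod with its lens facing the sample cell, slide it round the bend until it stands against the stop post, then lower the end-stop plate over its two dowel pins so that it lies flat on the base plate and closes off the open end of the rod. Keep the carriage upright, and do not push the other things on the bench about.

Things in the scene. Friction and masses are not known exactly. Their poses are not given: they have to be found in the camera images.
- goniometer: Optical goniometer, fixed on the bench. Origin at bench level under the centre of the rod's arc, z up. Aluminium base plate 12 mm thick, x -58..188, y -187..143 mm. Round guide rod, 14 mm diameter, bent to a level arc of 150 mm radius about the origin, centreline at z = 46 mm, from the open end at -40 degrees (angles from +x towards +y) to the stop post, which alone holds it, at +41 degrees.
- rod_open_end (a point): On the rod's centreline at -40 degrees on the arc, z = 46 mm, where its full diameter ends; a rounded, narrowing nose reaches 10 mm farther, straight along the tangent, away from the stop post.
- rod_middle (a point): Point on the rod's centreline at -4 degrees on the arc, z = 46 mm.
- stop_post: Clamp block 40 x 28 mm, 62 mm tall on the base plate. Its frame lies not in the post but where the carriage's own origin comes to stand against it: on the base plate's top (z = 12 mm), under the rod, at +32 degrees on the arc; y is the rod's tangent there, pointing into the post, x points outward from the sample cell. The post's flat stop face is at y = +22.5 mm of this frame.
- home (a point): Where the centre of the carriage's bore must be when the carriage stands against the stop post: 34 mm above the origin of stop_post, on the rod.
- carriage: Detector carriage, loose, upright, 0.4 to 0.75 kg. Origin: centre of its underside. Aluminium block 60 (x) x 44 (y) x 66 mm tall with an 18 mm through-bore along y, 34 mm above the underside; detector housing on top. The lens faces -x. On the rod -x points to the sample cell: its yaw is the goniometer's yaw plus the arc angle. The base plate carries it, with 2 mm of play round the rod.
- carriage_bore (a point): Centre of the carriage's bore, 34 mm above its underside.
- end_plate: End-stop plate, loose on the bench, aluminium, 0.24 to 0.4 kg. Origin: centre of its underside. Plate 130 (x) x 44 (y) x 10 mm with two 12.5 mm through-holes at x = -48 and +48 mm, y = 0. Upright cheek in its middle, ribs at its ends (to x = 32 mm, z = 40 mm), a rubber buffer on both y faces (4 mm proud, 20 mm across, at z = 36 mm). It fits either way round.
- seat: The end plate's place: origin on the base plate's top (z = 12 mm), midway between the two dowel pins, 38 mm beyond rod_open_end along the tangent. The pins stand at x = -48 and +48 mm, 10 mm thick, 20 mm tall, the top 7 mm tapering to 5 mm. Seated, the end plate's origin is here and its x axis lies along this x axis, either way round.
- vial_rack: Bystander: blue rack of small vials, 90 x 150 mm, 58 mm tall; origin under its middle.
- wash_bottle: Bystander: white bottle with red cap, 70 mm diameter, 170 mm tall; origin under its middle.
- reagent_bottle: Bystander: amber bottle, 72 mm diameter, 150 mm tall; origin under its middle.
- beaker: Bystander: glass beaker, 70 mm diameter, 95 mm tall; origin under its middle.
- handset: Bystander: white hand control with screen, 110 x 200 mm, 26 mm thick; origin under its middle.
- screwdriver: Bystander: screwdriver 170 mm long, lying along its x axis.
- lens_case: Bystander: black case 70 x 110 mm, 32 mm tall; origin under its middle.
- cell_top (a point): Top of the round grey sample cell housing that stands over the goniometer's origin (radius 40 mm; 132 mm above the bench with its knob). A lamp stands behind it, at goniometer x -142..-39 mm, 106 mm tall.
- carriage_grip (a point): Where to grip the carriage: 92 mm above its origin, in its black detector housing, 84 mm (x -38..46) x 36 mm (y), from z = 66 to 112 mm, flat upright sides 36 mm apart. A 30 mm lens tube at z = 90 mm sticks out of it to x = -66 mm.
- plate_grip (a point): Where to grip the end plate: 62 mm above its origin, in the upper part of the cheek, which is 40 mm (x) x 22 mm (y) and ends at z = 80 mm; grip across the 40 mm.
- carriage_lens (a point): Centre of the lens, the front of the carriage's lens tube: 66 mm from the carriage's origin towards -x, 90 mm above its underside.
Mind the look-alikes: they are no part of the job. Leave any green or pink look-alike of the end_plate alone.

How it is judged:
By the outcome, as a careful person would: the job done as asked, in the order asked, and still so for the second after the job is handed in, with the robot touching nothing.
It also fails if it takes over 67 s, if anything falls off the work surface, if the arm or the gripper's body presses on something with over 40 N, if the wrist force passes 120 N, or if a joint passes its speed limit or range.

ROBOT

A 6-joint arm with a two-finger parallel gripper is mounted at the origin on the work surface. World frame = base frame: x ahead of the robot, y to its left, z up, the work surface at z = 0. Lengths are in m, angles in degrees, forces in N, time in s.
With the tool pointing down it reaches from about 0.275 to 0.775 m from the base axis. Payload 14.6 kg.
Tool frame: the origin (TCP) lies midway between the tips of the shut fingers; the grasp point (between the pads) lies 19 mm behind it; z points along the fingers, y is the direction in which the jaws open and shut (so a half turn about z gives the same grasp; the last joint's range is limited). The gripper opens to 85 mm and grips with 20 to 120 N. Pads are 22 mm wide; open, the fingers measure 114 mm over their backs; the gripper's body (76 mm by 85 mm) begins 54 mm behind the grasp point. The pads swing forward as they close: fully open they stand 13 mm farther back than shut.
Start: joints at [57.966, 15.075, -2.767, 72.158, 0, 81.102], TCP at [0.206, 0.483, 0.231] pointing down, gripper open.
Joint ranges: [-151.79, 151.79], [-50.71, 97.33], [-67.44, 78.34], [-121.81, 120.89], [-77.56, 73.72], [-180, 180]. Speed limits (degrees/s): [108.29, 108.29, 147.25, 159.86, 180, 180].

INTERFACE

Orientations are given as [roll, pitch, yaw] about the fixed x, y, z axes, in that order (R = Rz(yaw) Ry(pitch) Rx(roll)).
In Python, from station import arm, optics gives the robot as it stands.
- The arm moves only by the tool drive_tool, never from a script. Its argument "steps" is one flat list of numbers, 5 for each row, row after row: the shift along the world's x, y, z in units of 40 mm (1.0 is 40 mm), then the turn about the world's z in units of 5 degrees (1.0 is 5 degrees), then the opening, from 0 (shut) to 1 (fully open). A call has 1 to 12 rows; each row is the pose to reach, as a shift and turn from the pose commanded when the call began; what a row does not reach only later rows make up. A row lasts 1/12 s, in which the tool goes at most 41.7 mm and 7.16 degrees, less where a joint would pass 70% of its speed; a pose out of reach is approached as far as the arm can. A call with a gripper value outside its range is refused whole. The fingers move at their own pace and stop on an object; the grip force is fixed at half the most. Time passes only in rows, so rows that repeat a pose let the fingers close. It gives the time, the measured TCP pose, the force and the opening at its end, in the units of the state.
- arm.get_state(): the state, without advancing time (a new reading comes with each control period).
- optics.snapshot(name): name is "scene" or "top" or "wrist"; returns a dict with "color" (384x512x3 uint8, blue, green, red), "z_map" (384x512 float32, m along the optical axis (not along the pixel's ray), 0 where there is no reading), "intrinsics" (3x3 intrinsics, pixels), "dist_coeffs" ([k1, k2, p1, p2, k3] as OpenCV has them; the pictures are not rectified), "view" (4x4, takes a point from world to camera coordinates). Camera axes: x right, y down, z forward; pixel columns grow to the right and rows downward; lengths in m; the calibration is good to about 2 mm. A picture is of the moment at which its call begins.
- arm.close_job(): hands the job in, once; it reports no verdict.
The state is a dict: "time": time; "joint_positions": joint angles; "joint_velocities": joint speeds; "joint_torque": joint torques, N m; "ee_pos": TCP position; "ee_rot": TCP orientation; "force": force on the tool from outside, world axes, zero at the start; "moment": the same for the moment, N m; "opening": finger opening in m.
Only numpy, scipy, OpenCV 4.12 (cv2) and the standard library are available. Lean on these libraries where they do the work, as an engineer would, in place of code of your own. Each camera call takes 0.05 s, during which the arm holds its last target.

## Working session

There is one attempt and no reset: what is moved stays moved. The work goes in short steps, Python scripts to look and compute and a tool call to move; the robot and the scene stay as the last step left them, time stands still between calls to the robot, and variables do not carry over. Pictures are saved under pics/ and viewed, and the job is handed in when it is done.

Besides the shell and the picture viewer there is one more tool, called by a JSON object that holds its "fn" and its "kwargs", one argument or row to a line. drive_tool: Moves the arm, as the interface text tells. Its arguments: {"type":"object","properties":{"steps":{"type":"array"}},"required":["steps"]}

```bash
mkdir -p pics; ls; cat > h.py <<'E'
import numpy as np, cv2
from station import arm, optics
def snap(n,f):
    s=optics.snapshot(n); cv2.imwrite('pics/'+f,s['color']); np.savez('pics/'+f[:-4]+'.npz',**s); return s
def load(f): return dict(np.load('pics/'+f+'.npz'))
def ray(s,px):
    px=np.array(px,float).reshape(-1,1,2)
    n=cv2.undistortPoints(px,s['intrinsics'],np.array(s['dist_coeffs'])).reshape(-1,2)
    R=s['view'][:3,:3];t=s['view'][:3,3]
    d=np.c_[n,np.ones(len(n))]@R
    return -R.T@t,d
def onz(s,px,z):
    o,d=ray(s,px); return o+d*((z-o[2])/d[:,2])[:,None]
def cloud(s):
    z=s['z_map'];h,w=z.shape
    u,v=np.meshgrid(np.arange(w),np.arange(h))
    o,d=ray(s,np.c_[u.ravel(),v.ravel()])
    return (o+d*z.ravel()[:,None]).reshape(h,w,3)
def proj(s,P):
    R=s['view'][:3,:3];t=s['view'][:3,3]
    return cv2.projectPoints(np.array(P,float).reshape(-1,3),cv2.Rodrigues(R)[0],t,s['intrinsics'],np.array(s['dist_coeffs']))[0].reshape(-1,2)
E
python3 - <<'E'
from h import *
for n in['scene','top','wrist']:
    s=snap(n,n+'0.png'); print(n,s['view'].round(3).tolist(),s['intrinsics'].tolist(),s['dist_coeffs'])
print(arm.get_state())
E
```

```text
pics
scene [[0.776, 0.63, 0.014, -0.46], [0.424, -0.505, -0.752, -0.148], [-0.467, 0.589, -0.659, 1.78], [0.0, 0.0, 0.0, 1.0]] [[410.23973883136586, 0.0, 253.2827009103202], [0.0, 410.23973883136586, 191.56396873242235], [0.0, 0.0, 1.0]] [-0.03599246  0.          0.          0.          0.        ]
top [[0.005, -1.0, 0.007, 0.002], [-0.992, -0.006, -0.123, 0.611], [0.123, -0.006, -0.992, 1.584], [0.0, 0.0, 0.0, 1.0]] [[403.008620033275, 0.0, 252.42166357082726], [0.0, 403.008620033275, 192.33114328247586], [0.0, 0.0, 1.0]] [-0.1312376  0.         0.         0.         0.       ]
wrist [[0.393, 0.92, -0.002, -0.525], [0.886, -0.378, 0.27, -0.035], [0.248, -0.108, -0.963, 0.379], [0.0, 0.0, 0.0, 1.0]] [[318.14491968376547, 0.0, 255.20398000207658], [0.0, 318.14491968376547, 193.1259586939384], [0.0, 0.0, 1.0]] [-0.08283667  0.          0.          0.          0.        ]
{'time': 0.15, 'joint_positions': array([ 5.79658787e+01,  1.50939764e+01, -2.79398686e+00,  7.21583076e+01,
        1.42827562e-03,  8.11010520e+01]), 'joint_velocities': array([ 0.02955963,  0.02219714,  0.01467651,  0.06497052, -0.03010234,
       -0.07317602]), 'joint_torque': array([ 4.38285439e-03, -6.37824798e+01,  3.84648335e+01,  1.06004340e-02,
        4.65405617e-05,  2.35034247e-05]), 'ee_pos': array([0.20617387, 0.48260878, 0.23093167]), 'ee_rot': array([-1.79954507e+02, -8.56882211e-03,  1.56864823e+02]), 'force': array([ 0.12311286, -0.27915734, -0.01920075]), 'moment': array([ 0.01483347, -0.01896117,  0.05838395]), 'opening': 0.08550404955572934}
```

View pics/scene0.png

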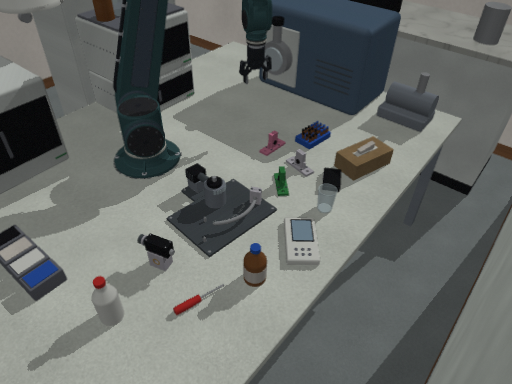

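View pics/top0.png

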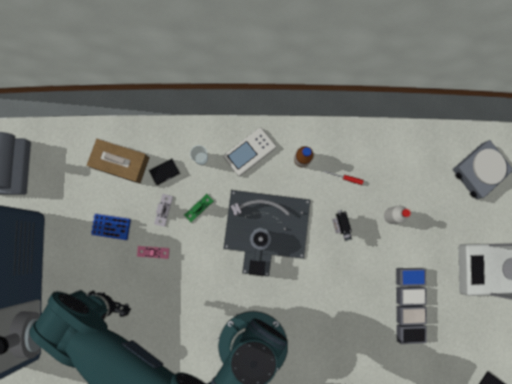

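View pics/wrist0.png

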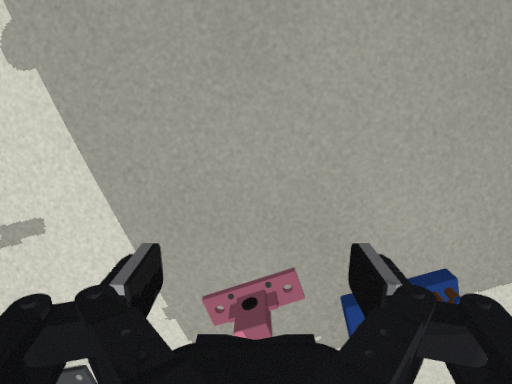

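```bash
python3 - <<'E'
from h import *
s=load('top0');c=s['color']
cv2.imwrite('pics/z1.png',cv2.resize(c[175:285,215:375],None,fx=5,fy=5,interpolation=cv2.INTER_CUBIC))
cv2.imwrite('pics/z2.png',cv2.resize(c[180:240,130:230],None,fx=8,fy=8,interpolation=cv2.INTER_CUBIC))
s=load('scene0');c=s['color']
cv2.imwrite('pics/z3.png',cv2.resize(c[150:280,120:300],None,fx=4.4,fy=4.4,interpolation=cv2.INTER_CUBIC))
P=cloud(load('top0'))
for u,v in [(344,215),(344,224),(348,235),(290,250),(165,210),(165,197),(300,270),(261,238)]: print(u,v,P[v,u].round(4))
E
```

```text
344 215 [ 0.5165 -0.3473  0.1121]
344 224 [ 0.4821 -0.3473  0.1092]
348 235 [ 0.4398 -0.3613  0.1129]
290 250 [ 0.3811 -0.148   0.0129]
165 210 [0.5385 0.3585 0.0275]
165 197 [0.5927 0.3625 0.0166]
300 270 [ 0.3    -0.19   -0.0022]
261 238 [ 0.4277 -0.0275  0.1301]
```

View pics/z1.png

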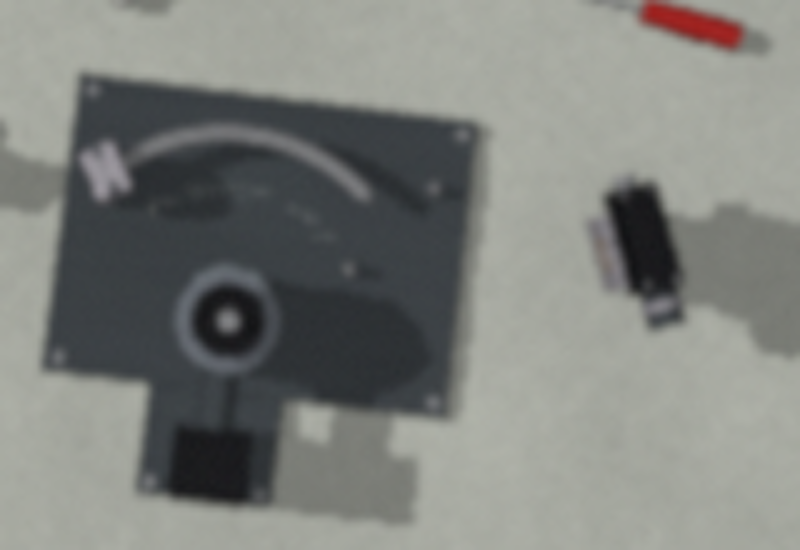

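View pics/z2.png

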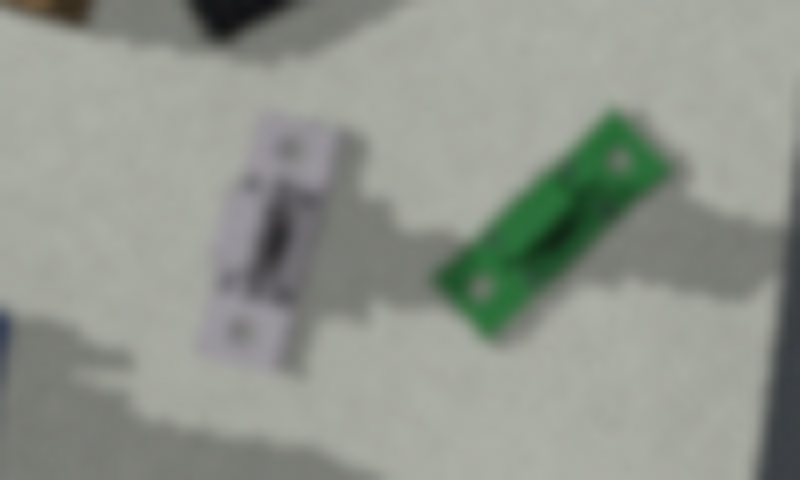

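View pics/z3.png

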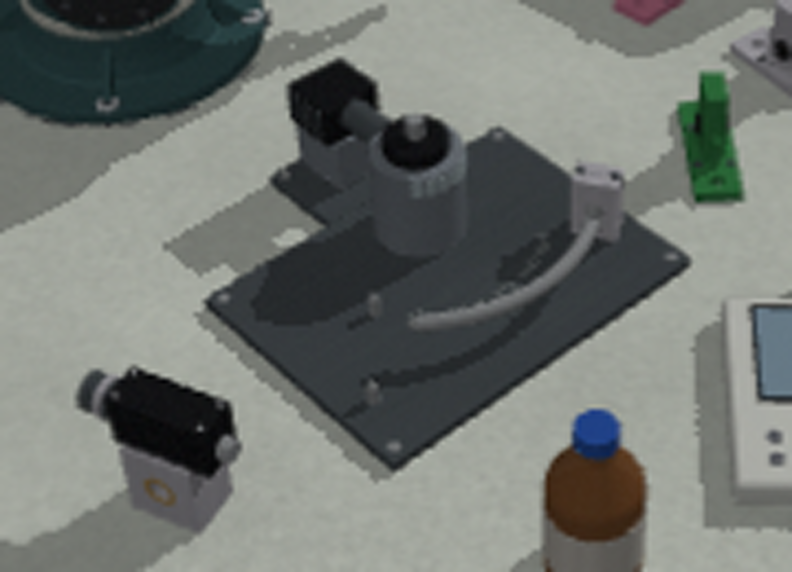

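```bash
cat > gon.py <<'E'
from h import *
from scipy.optimize import least_squares
s=load('top0');c=s['color'].astype(int)
g=cv2.cvtColor(s['color'],cv2.COLOR_BGR2GRAY)
print('cam',(-s['view'][:3,:3].T@s['view'][:3,3]).round(3))
# edges: subpixel along image lines near 3 plate edges
co={'front':((82,73),(490,123)),'right':((490,123),(450,418)),'left':((43,372),(82,73))}
res={}
G=cv2.GaussianBlur(g,(0,0),0.7).astype(np.float32)
for k,(a,b) in co.items():
    a=np.array(a)/5+[215,175]-.4;b=np.array(b)/5+[215,175]-.4
    d=(b-a)/np.linalg.norm(b-a);n=np.array([d[1],-d[0]])  # outward (image up for front)
    pts=[]
    for t in np.linspace(.1,.9,30):
        p=a+t*(b-a);q=np.arange(-4,4.01,.1)
        L=p+q[:,None]*n
        v=cv2.remap(G,L[:,0].astype(np.float32)[None],L[:,1].astype(np.float32)[None],cv2.INTER_LINEAR)[0]
        i=np.argmax(np.abs(np.gradient(v)));
        pts.append(p+q[i]*n)
    pts=np.array(pts);res[k]=onz(s,pts,0.012)
def f(p,full=False):
    x,y,a=p;R=np.array([[np.cos(a),-np.sin(a)],[np.sin(a),np.cos(a)]])
    L=lambda P:(P[:,:2]-[x,y])@R
    r=[L(res['front'])[:,0]-.188,L(res['right'])[:,1]+.187,L(res['left'])[:,1]-.143]
    if full:
        for q in r: print(np.round(1000*np.array([np.median(q),q.std()]),2))
    return np.concatenate(r)
r=least_squares(f,[.42,-.03,-.12],loss='soft_l1',f_scale=.001)
f(r.x,True);print(r.x,np.degrees(r.x[2]))
np.save('gon.npy',r.x)
x,y,a=r.x
def W(p):
    return [x+np.cos(a)*p[0]-np.sin(a)*p[1],y+np.sin(a)*p[0]+np.cos(a)*p[1],p[2]]
t=np.radians(-40);e=np.array([.15*np.cos(t),.15*np.sin(t)]);tg=np.array([np.sin(t),-np.cos(t)]);rd=np.array([np.cos(t),np.sin(t)])
st=e+.038*tg
Q=[[0,0,.132],[*e,.046],[*(st+.048*rd),.032],[*(st-.048*rd),.032]]+[[.15*np.cos(q),.15*np.sin(q),.053] for q in np.radians([-40,-20,0,20])]
Q+= [[.188,-.187,.012],[.188,.143,.012],[-.058,.143,.012],[-.058,-.187,.012]]
for n,(u0,v0,w,h,k) in {'top':(215,175,100,110,7),'scene':(160,150,120,110,6.5)}.items():
    s=load(n+'0');im=cv2.resize(s['color'],None,fx=k,fy=k,interpolation=cv2.INTER_CUBIC)
    P=proj(s,[W(q) for q in Q])
    for p in P: cv2.circle(im,tuple(int(z) for z in ((p+.5)*k)),4,(0,255,255),1)
    cv2.imwrite(f'pics/g_{n}.png',im[int(v0*k):int((v0+h)*k),int(u0*k):int((u0+w)*k)][:600,:800])
E
python3 gon.py
```

```text
cam [0.412 0.015 1.648]
[0.09 1.11]
[0.15 1.54]
[-0.46  4.2 ]
[ 0.4237437  -0.02523075 -0.1201828 ] -6.885966945625557
```

View pics/g_top.png

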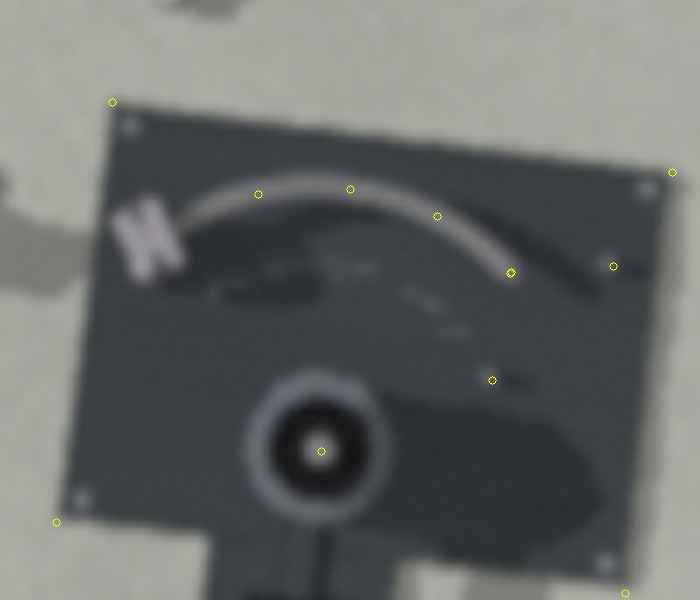

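View pics/g_scene.png

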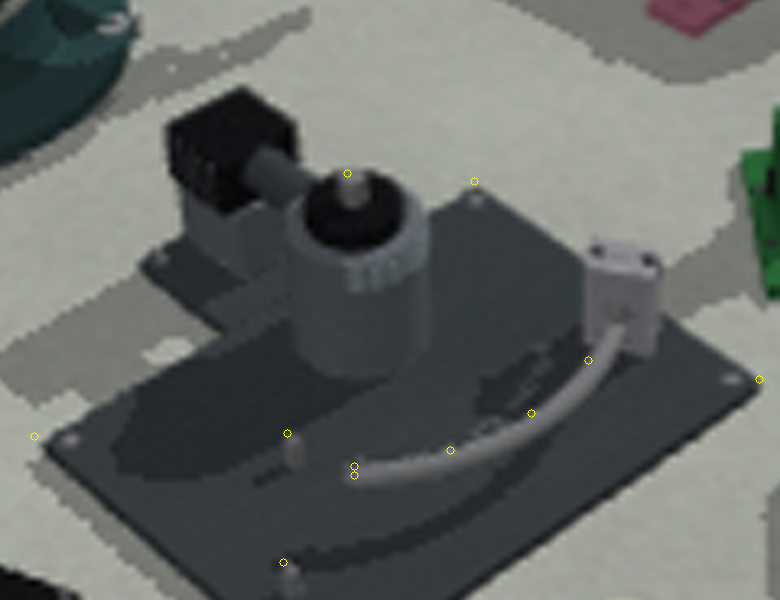

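```bash
python3 - <<'E'
from h import *
from scipy.spatial.transform import Rotation as Ro
s=load('wrist0');st=arm.get_state()
R=s['view'][:3,:3];o=-R.T@s['view'][:3,3]
T=Ro.from_euler('xyz',st['ee_rot'],degrees=True).as_matrix()
print('cam in tool',T.T@(o-st['ee_pos']),'\n axis',(T.T@R.T).round(3)); print(o)
s=load('top0');P=cloud(s)
m=(P[...,2]>.1)&(P[...,2]<.122)&(abs(P[...,0]-.48)<.1)&(abs(P[...,1]+.35)<.08)
q=P[m];print(m.sum());r=cv2.minAreaRect((q[:,:2]*1000).astype(np.float32));print('carriage',r, np.median(q[:,2]))
m=(P[...,2]>.068)&(P[...,2]<.09)&(abs(P[...,0]-.55)<.1)&(abs(P[...,1]-.36)<.05)
q=P[m];print('cheek',m.sum(),cv2.minAreaRect((q[:,:2]*1000).astype(np.float32)),q[:,:2].mean(0))
E
```

```text
cam in tool [ 0.06831056  0.0010251  -0.14223418] 
 axis [[ 0.    -0.963 -0.271]
 [ 1.     0.    -0.001]
 [ 0.001 -0.271  0.963]]
[0.14382351 0.51048627 0.37317521]
248
carriage ((475.86285400390625, -350.64044189453125), (109.02839660644531, 38.079166412353516), 14.570856094360352) 0.11055272247488679
cheek 63 ((539.7666015625, 368.63299560546875), (23.2553768157959, 39.17393112182617), 78.4573974609375) [0.53997279 0.36808096]
```

{"fn": "drive_tool", "kwargs": {
  "steps": [7.35, -15.3, 0.75, 8, 1, 7.35, -15.3, 0.75, 8, 1, 7.35, -15.3, 0.75, 8, 1, 7.35, -15.3, 0.75, 8, 1, 7.35, -15.3, 0.75, 8, 1, 7.35, -15.3, 0.75, 8, 1, 7.35, -15.3, 0.75, 8, 1, 7.35, -15.3, 0.75, 8, 1, 7.35, -15.3, 0.75, 8, 1, 7.35, -15.3, 0.75, 8, 1, 7.35, -15.3, 0.75, 8, 1, 7.35, -15.3, 0.75, 8, 1]
}}

```text
time: 1.15
ee_pos: [0.4095, 0.0595, 0.2522]
ee_rot: [-180.0, 0.0, -163.1]
force: [0.4, 1.3, -0.2]
opening: 0.0856
```

{"fn": "drive_tool", "kwargs": {
  "steps": [2.25, -4.7, 0.2, 0, 1, 2.25, -4.7, 0.2, 0, 1, 2.25, -4.7, 0.2, 0, 1, 2.25, -4.7, 0.2, 0, 1, 2.25, -4.7, 0.2, 0, 1, 2.25, -4.7, 0.2, 0, 1, 2.25, -4.7, 0.2, 0, 1, 2.25, -4.7, 0.2, 0, 1, 2.25, -4.7, 0.2, 0, 1]
}}

```text
time: 1.9
ee_pos: [0.4988, -0.1254, 0.2601]
ee_rot: [180.0, -0.0, -163.1]
force: [0.4, 0.5, 0.8]
opening: 0.0854
```

```bash
python3 - <<'E'
from h import *
s=snap('wrist','w1.png');st=arm.get_state();print(st['ee_pos'],st['ee_rot'],st['joint_positions'])
cv2.imwrite('pics/w1b.png',cv2.resize(s['color'],None,fx=1.56,fy=1.56,interpolation=cv2.INTER_CUBIC))
E
```

```text
[ 0.49880758 -0.12527242  0.260216  ] [ 1.79997683e+02  3.34814203e-03 -1.63065148e+02] [-2.31842808e+01  1.36066241e+01 -3.19090920e-01  7.60732174e+01
  3.92899680e-03 -4.01191331e+01]
```

View pics/w1b.png

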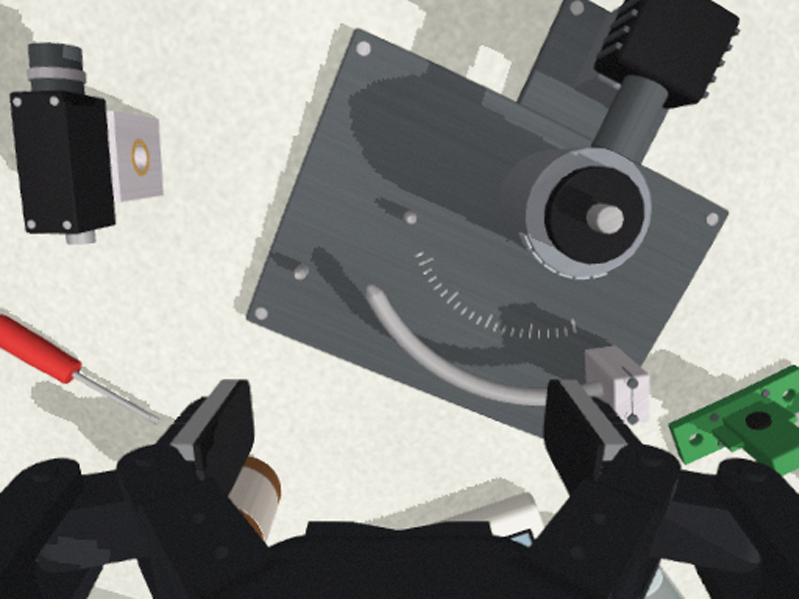

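```bash
cat > gon2.py <<'E'
from h import *
from scipy.optimize import least_squares
s=load('w1');k=1.5625
L,A,B=cv2.split(cv2.cvtColor(s['color'],cv2.COLOR_BGR2LAB))
G=cv2.GaussianBlur(L,(0,0),0.8).astype(np.float32)
seg=[('y',-.187,(350,50),(258,290)),('x',.188,(260,323),(530,431)),('y',.143,(722,223),(650,343)),('x',-.058,(390,45),(500,97))]
E=[]
for ax,val,a,b in seg:
    a=(np.array(a)+.5)/k-.5;b=(np.array(b)+.5)/k-.5
    d=(b-a)/np.linalg.norm(b-a);n=np.array([d[1],-d[0]]);pts=[]
    for t in np.linspace(0,1,40):
        p=a+t*(b-a);q=np.arange(-5,5.01,.1);l=(p+q[:,None]*n).astype(np.float32)
        v=cv2.remap(G,l[:,0][None],l[:,1][None],cv2.INTER_LINEAR)[0]
        i=np.argmax(np.abs(np.gradient(v)));pts.append(p+q[i]*n)
    E.append((ax,val,onz(s,np.array(pts),.012)))
pins=(np.array([(411,217),(301,271)])+.5)/k-.5
# refine: bright centroid
for i,p in enumerate(pins):
    u,v=np.round(p).astype(int);w=G[v-4:v+5,u-4:u+5];m=np.clip(w-np.percentile(w,70),0,None)
    yy,xx=np.mgrid[v-4:v+5,u-4:u+5];print('pin',p,(m*xx).sum()/m.sum(),(m*yy).sum()/m.sum())
t=np.radians(-40);e=np.array([.15*np.cos(t),.15*np.sin(t)]);tg=np.array([np.sin(t),-np.cos(t)]);rd=np.array([np.cos(t),np.sin(t)])
st=e+.038*tg
PP=onz(s,pins,.032);print('pins w',PP.round(4),'dist',np.linalg.norm(PP[0]-PP[1]))
def f(p,full=False):
    x,y,a=p;R=np.array([[np.cos(a),-np.sin(a)],[np.sin(a),np.cos(a)]])
    r=[]
    for ax,val,P in E:
        q=((P[:,:2]-[x,y])@R)[:,0 if ax=='x' else 1]-val
        if full: print(ax,val,1000*np.median(q).round(5),1000*q.std())
        r.append(q)
    q=((PP[:,:2]-[x,y])@R)-np.array([st-.048*rd,st+.048*rd])
    if full: print('pin res',(1000*q).round(2))
    r.append(3*q.ravel())
    return np.concatenate(r)
r=least_squares(f,[.42,-.03,-.12],loss='soft_l1',f_scale=.001)
f(r.x,True);print(r.x,np.degrees(r.x[2]));np.save('gon.npy',r.x)
x,y,a=r.x
W=lambda p:[x+np.cos(a)*p[0]-np.sin(a)*p[1],y+np.sin(a)*p[0]+np.cos(a)*p[1],p[2]]
Q=[[0,0,.132],[*e,.046],[*(st+.048*rd),.032],[*(st-.048*rd),.032]]+[[.15*np.cos(q),.15*np.sin(q),.046] for q in np.radians([-40,-20,0,20])]
Q+= [[.188,-.187,.012],[.188,.143,.012],[-.058,.143,.012],[-.058,-.187,.012]]
im=cv2.resize(s['color'],None,fx=k,fy=k,interpolation=cv2.INTER_CUBIC)
for p in proj(s,[W(q) for q in Q]): cv2.circle(im,tuple(int(z) for z in ((p+.5)*k-.5)),4,(0,255,255),1)
cv2.imwrite('pics/w1c.png',im)
# carriage top
P=cloud(s)
m=(P[...,2]>.1)&(P[...,2]<.122)&(abs(P[...,0]-.48)<.12)&(abs(P[...,1]+.35)<.09)
q=P[m];print('carriage top',m.sum(),cv2.minAreaRect((q[:,:2]*1000).astype(np.float32)),np.median(q[:,2]))
m2=m&(P[...,2]>.108);q=P[m2];print(cv2.minAreaRect((q[:,:2]*1000).astype(np.float32)))
print('plane z check', [np.median(P[v-3:v+3,u-3:u+3,2]) for u,v in [(300,60),(280,180),(60,160)]])
E
python3 gon2.py
```

```text
pin [262.86 138.7 ] 263.0425101214575 140.1255060728745
pin [192.46 173.26] 191.50518134715026 175.95077720207254
pins w [[ 0.4681 -0.1249  0.032 ]
 [ 0.5314 -0.193   0.032 ]] dist 0.093071684588625
y -0.187 1.02 0.8304831632038073
x 0.188 -1.36 1.1009205465789282
y 0.143 -0.8899999999999999 0.5416081693097203
x -0.058 1.2 0.48549585398391826
pin res [[-1.48  0.2 ]
 [-5.04  0.55]]
[ 0.42579242 -0.02553714 -0.10238364] -5.86615074024891
carriage top 4454 ((478.6117858886719, -351.81951904296875), (112.96543884277344, 39.47617721557617), 14.338958740234375) 0.11126208063610421
((492.3462829589844, -348.60052490234375), (84.9332275390625, 39.225341796875), 15.024343490600586)
plane z check [np.float64(0.011743210151067301), np.float64(0.011885597492352934), np.float64(-0.00023552183130215454)]
```

View pics/w1c.png

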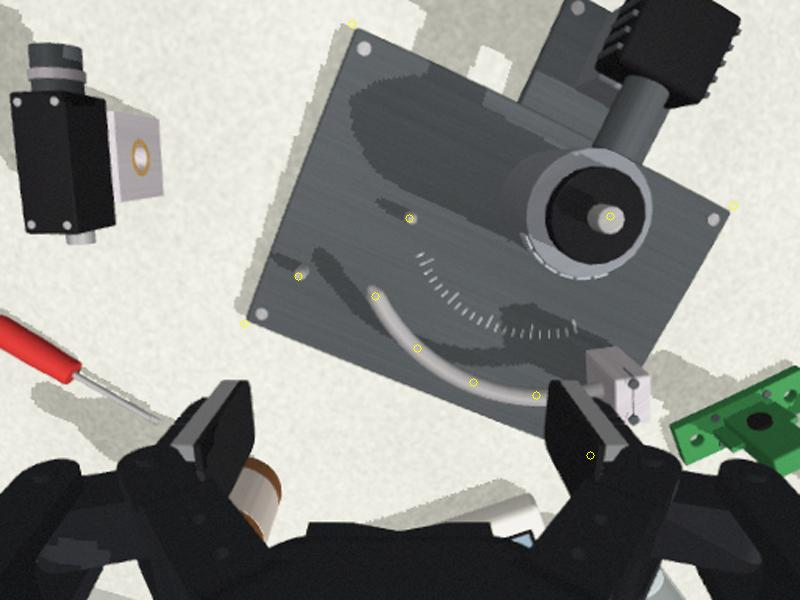

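```bash
python3 - <<'E'
from h import *
s=load('w1')
a=cv2.resize(s['color'][125:200,175:275],None,fx=8,fy=8,interpolation=cv2.INTER_NEAREST)
cv2.imwrite('pics/w1z.png',a)
E
```

```text
(no output)
```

View pics/w1z.png

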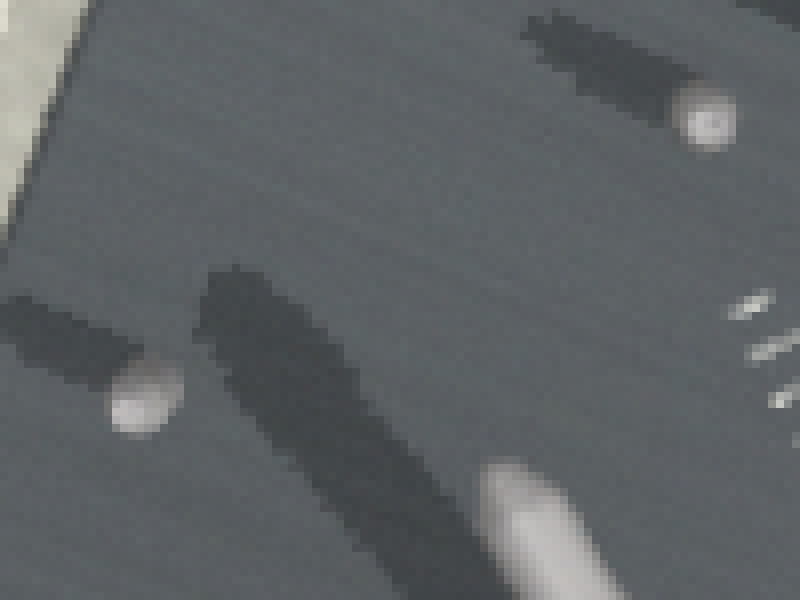

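```bash
sed -i 's/^PP=onz.*/pins=np.array([(263.25,139.9),(190.7,175.9)]);PP=onz(s,pins,.032);print("pins w",PP.round(4),np.linalg.norm(PP[0]-PP[1]))/; s/seg=\[/seg=[/' gon2.py; python3 gon2.py; cat >> gon2.py <<'E'
# rod silhouette mid points: search bright ridge normal to the arc
print('rod')
for deg in [-38,-34,-28,-22,-16,-10,-4]:
    q=np.radians(deg);rr=np.arange(.13,.17,.0005)
    l=proj(s,[W([z*np.cos(q),z*np.sin(q),.046]) for z in rr]).astype(np.float32)
    v=cv2.remap(G,l[:,0][None],l[:,1][None],cv2.INTER_LINEAR)[0]
    gr=np.gradient(v);i=np.argmax(gr);j=i+5+np.argmin(gr[i+5:]);print(deg,rr[i].round(4),rr[j].round(4),((rr[i]+rr[j])/2).round(4))
E
python3 gon2.py | sed -n '/rod/,$p'
```

```text
pin [262.86 138.7 ] 263.0425101214575 140.1255060728745
pin [192.46 173.26] 191.50518134715026 175.95077720207254
pins w [[ 0.4693 -0.124   0.032 ]
 [ 0.5352 -0.1943  0.032 ]] 0.09634246064019952
y -0.187 1.09 0.7864835717415061
x 0.188 -1.42 1.0449457042843804
y 0.143 -0.85 0.5184535294881524
x -0.058 1.22 0.4678477750825302
pin res [[-0.38  1.23]
 [-1.13 -0.17]]
[ 0.4258593  -0.02558023 -0.10317245] -5.911346085702999
carriage top 4454 ((478.6117858886719, -351.81951904296875), (112.96543884277344, 39.47617721557617), 14.338958740234375) 0.11126208063610421
((492.3462829589844, -348.60052490234375), (84.9332275390625, 39.225341796875), 15.024343490600586)
plane z check [np.float64(0.011743210151067301), np.float64(0.011885597492352934), np.float64(-0.00023552183130215454)]
rod
-38 0.1435 0.1565 0.15
-34 0.144 0.1565 0.1503
-28 0.144 0.157 0.1505
-22 0.144 0.157 0.1505
-16 0.144 0.157 0.1505
-10 0.144 0.158 0.151
-4 0.1455 0.158 0.1518
```

{"fn": "drive_tool", "kwargs": {
  "steps": [-0.3, -5.6, 0, -0.4, 1, -0.3, -5.6, 0, -0.4, 1, -0.3, -5.6, 0, -0.4, 1, -0.3, -5.6, 0, -0.4, 1, -0.3, -5.6, 0, -0.4, 1, -0.3, -5.6, 0, -0.4, 1, -0.3, -5.6, 0, -0.4, 1, -0.3, -5.6, 0, -0.4, 1, -0.3, -5.6, 0, -0.4, 1]
}}

```text
time: 2.7
ee_pos: [0.4874, -0.3489, 0.2603]
ee_rot: [180.0, 0.0, -165.1]
force: [-0.5, 1.2, 0.0]
opening: 0.0854
```

```bash
python3 - <<'E'
from h import *
s=snap('wrist','w2.png');st=arm.get_state();print(st['ee_pos'],st['ee_rot'])
cv2.imwrite('pics/w2b.png',cv2.resize(s['color'],None,fx=1.5625,fy=1.5625,interpolation=cv2.INTER_CUBIC))
E
```

```text
[ 0.48750544 -0.34872693  0.26046208] [-1.79994696e+02  1.55581408e-02 -1.65039261e+02]
```

View pics/w2b.png

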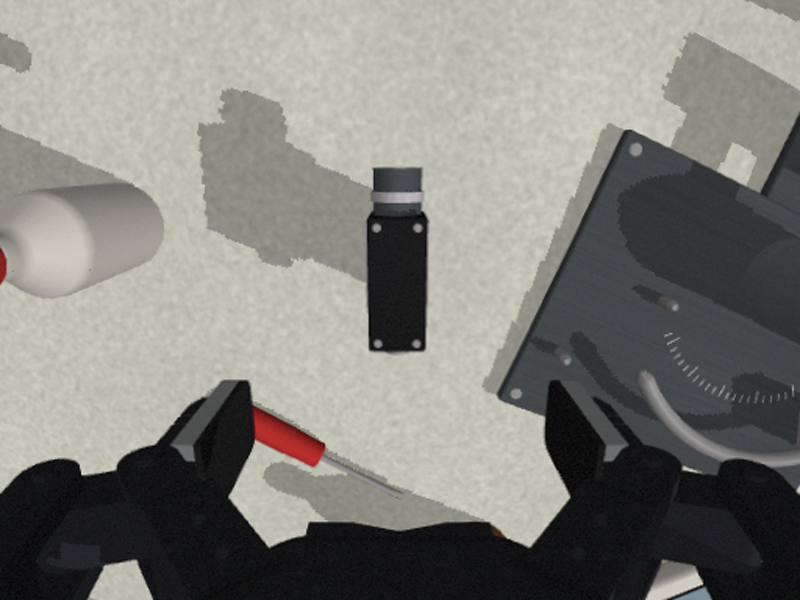

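```bash
python3 - <<'E'
from h import *
s=load('w2')
g=cv2.cvtColor(s['color'],cv2.COLOR_BGR2GRAY);m=(g<45).astype(np.uint8)
m[300:]=0;m[:,:225]=0;m[:,285:]=0
ys,xs=np.where(m);print(xs.min(),xs.max(),ys.min(),ys.max())
for v in range(128,230,8):
    r=np.where(m[v])[0]; print(v,(r.min(),r.max()) if len(r) else None)
px=[(236.5,136.5),(272.5,136.5),(272,224.5),(236,224.5)]
W=onz(s,px,.112);print(W.round(4));print(W.mean(0), [np.linalg.norm(W[i]-W[(i+1)%4]) for i in range(4)])
d=W[3]-W[0]+W[2]-W[1];print(np.degrees(np.arctan2(d[1],d[0])))
P=cloud(s);q=P[140:222,240:270].reshape(-1,3);print(np.median(q[:,2]))
E
```

```text
235 272 109 224
128 None
136 (np.int64(238), np.int64(270))
144 (np.int64(235), np.int64(272))
152 (np.int64(235), np.int64(272))
160 (np.int64(235), np.int64(272))
168 (np.int64(235), np.int64(272))
176 (np.int64(236), np.int64(272))
184 (np.int64(236), np.int64(271))
192 (np.int64(236), np.int64(271))
200 (np.int64(236), np.int64(271))
208 (np.int64(236), np.int64(271))
216 (np.int64(237), np.int64(271))
224 (np.int64(247), np.int64(250))
[[ 0.4535 -0.3749  0.112 ]
 [ 0.4451 -0.3434  0.112 ]
 [ 0.5272 -0.3207  0.112 ]
 [ 0.5363 -0.3547  0.112 ]]
[ 0.49053682 -0.34840552  0.112     ] [np.float64(0.032619442482761246), np.float64(0.08512835028839263), np.float64(0.035167101126067045), np.float64(0.08514935593873639)]
14.57471754647604
0.11171316501537856
```

{"fn": "drive_tool", "kwargs": {
  "steps": [0, 0, -1, 0, 1, 0, 0, -2, 0, 1, 0, 0, -3, 0, 1, 0, 0, -4, 0, 1, 0, 0, -4.7, 0, 1, 0, 0, -4.7, 0, 1, 0, 0, -4.7, 0, 0.6, 0, 0, -4.7, 0, 0.3, 0, 0, -4.7, 0, 0, 0, 0, -4.7, 0, 0, 0, 0, -4.7, 0, 0, 0, 0, -4.7, 0, 0]
}}

```text
time: 3.75
ee_pos: [0.4881, -0.3509, 0.074]
ee_rot: [-179.9, 0.1, -165.1]
force: [-0.7, 2.6, 11.1]
opening: 0.0355
```

```bash
python3 - <<'E'
from h import *
s=snap('wrist','w3.png');st=arm.get_state();print(st['ee_pos'],st['ee_rot'],st['opening'],st['force'])
cv2.imwrite('pics/w3b.png',cv2.resize(s['color'],None,fx=1.5625,fy=1.5625,interpolation=cv2.INTER_CUBIC))
E
```

```text
[ 0.48806446 -0.3508422   0.07398284] [-1.79867161e+02  1.08715713e-01 -1.65123684e+02] 0.035449426089540444 [-1.05414385  2.65612767 10.69807219]
```

View pics/w3b.png

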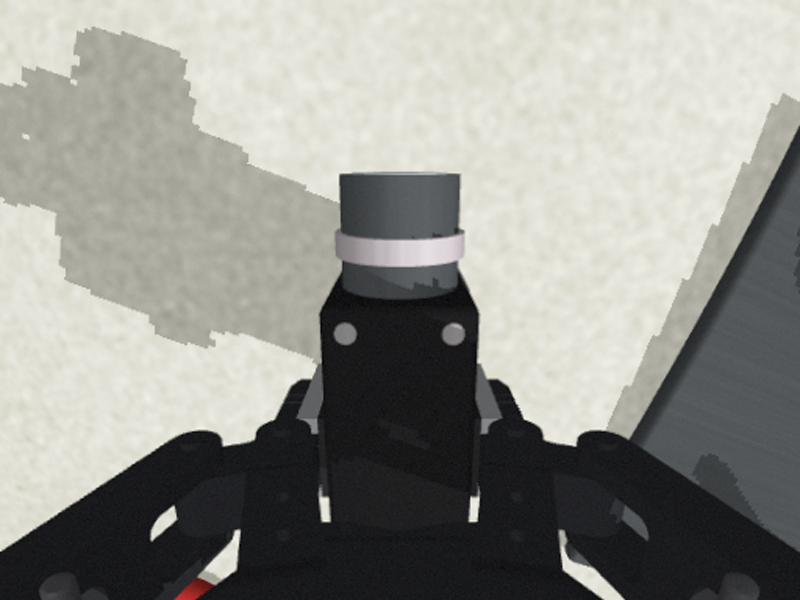

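```bash
python3 - <<'E'
from h import *
s=load('w3');k=1.5625
a=np.radians(14.9);R=np.array([[np.cos(a),-np.sin(a)],[np.sin(a),np.cos(a)]])
tcp=np.array([.48806,-.35084])
for n,p,z in [('lens top',(400,173),.105),('lensL',(340,178),.09),('lensR',(461,178),.09),('hs front',(399,316),.112),('hl',(321,320),.11),('hr',(478,320),.11)]:
    P=onz(s,[((p[0]+.5)/k-.5,(p[1]+.5)/k-.5)],z)[0]
    print(n,P.round(4),'local to tcp in carriage axes',((P[:2]-tcp)@R*1000).round(1))
P=cloud(s)
for n,(u,v) in [('lens',(256,112)),('lens2',(256,130)),('hous',(256,215)),('housR',(256,205))]: print(n,P[v,u].round(4),((P[v,u,:2]-tcp)@R*1000).round(1))
print(np.degrees(a))
E
```

```text
lens top [ 0.4243 -0.3669  0.105 ] local to tcp in carriage axes [-65.8   0.9]
lensL [ 0.4295 -0.3809  0.09  ] local to tcp in carriage axes [-64.3 -14. ]
lensR [ 0.4218 -0.3519  0.09  ] local to tcp in carriage axes [-64.3  16. ]
hs front [ 0.4537 -0.3593  0.112 ] local to tcp in carriage axes [-35.4   0.7]
hl [ 0.4597 -0.3758  0.11  ] local to tcp in carriage axes [-33.8 -16.9]
hr [ 0.4506 -0.3417  0.11  ] local to tcp in carriage axes [-33.8  18.4]
lens [ 0.4247 -0.3667  0.106 ] [-65.3   0.9]
lens2 [ 0.4306 -0.3651  0.105 ] [-59.2   1. ]
hous [ 0.4583 -0.3578  0.1116] [-30.5   1. ]
housR [ 0.4546 -0.3587  0.1121] [-34.4   1. ]
14.900000000000002
```

{"fn": "drive_tool", "kwargs": {
  "steps": [0, 0, 0.4, 0, 0, 0, 0, 1, 0, 0, 0, 0, 1.7, 0, 0, 0, 0.3, 2, -0.5, 0, 0, 0.9, 2, -1.8, 0, 0.05, 1.5, 2, -3.2, 0, 0.1, 2.2, 2, -4.6, 0, 0.15, 2.8, 2, -6, 0, 0.2, 3.4, 2, -7.4, 0, 0.2, 4, 2, -8.8, 0, 0.25, 4.4, 2, -10.2, 0, 0.25, 4.65, 2, -11.4, 0]
}}

```text
time: 4.8
ee_pos: [0.4972, -0.1626, 0.1527]
ee_rot: [180.0, 0.0, 137.6]
force: [0.0, 0.1, -5.2]
opening: 0.0356
```

{"fn": "drive_tool", "kwargs": {
  "steps": [0, 0, 0, -0.75, 0, 0, 0, 0, -0.75, 0, 0, 0, 0, -0.75, 0]
}}

```text
time: 5.05
ee_pos: [0.4973, -0.1644, 0.1525]
ee_rot: [180.0, 0.0, 134.3]
force: [-0.4, 0.0, -4.8]
opening: 0.035
```

```bash
python3 - <<'E'
from h import *
s=snap('wrist','w4.png');st=arm.get_state();print(st['ee_pos'],st['ee_rot'],st['opening'],st['force'],st['moment'])
cv2.imwrite('pics/w4b.png',cv2.resize(s['color'],None,fx=1.5625,fy=1.5625,interpolation=cv2.INTER_CUBIC))
s=snap('scene','s4.png')
cv2.imwrite('pics/s4b.png',cv2.resize(s['color'][130:250,140:300],None,fx=5,fy=5,interpolation=cv2.INTER_CUBIC))
E
```

```text
[ 0.49729951 -0.16463631  0.15235089] [1.79995462e+02 2.80429574e-02 1.34250251e+02] 0.03549118724486327 [-0.97016927  0.49058201 -4.35469941] [-0.0789103   0.00169923  0.01062515]
```

View pics/w4b.png

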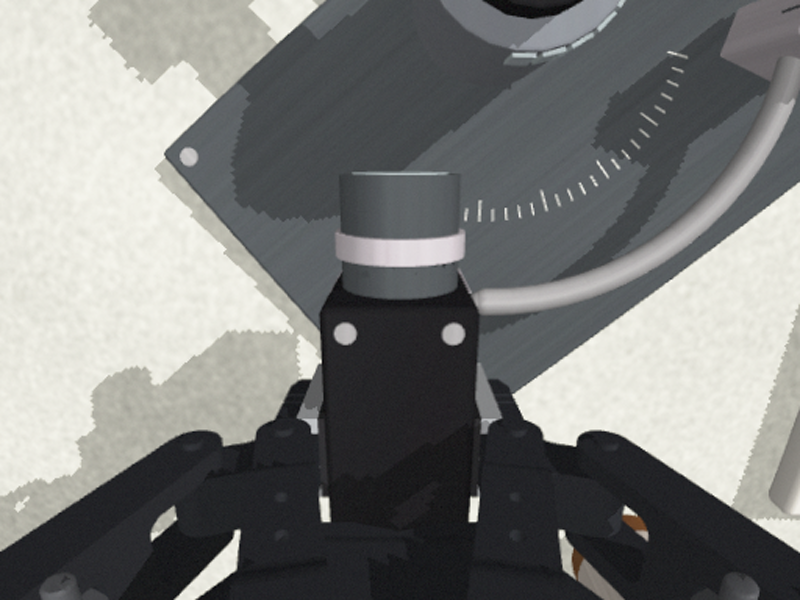

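View pics/s4b.png

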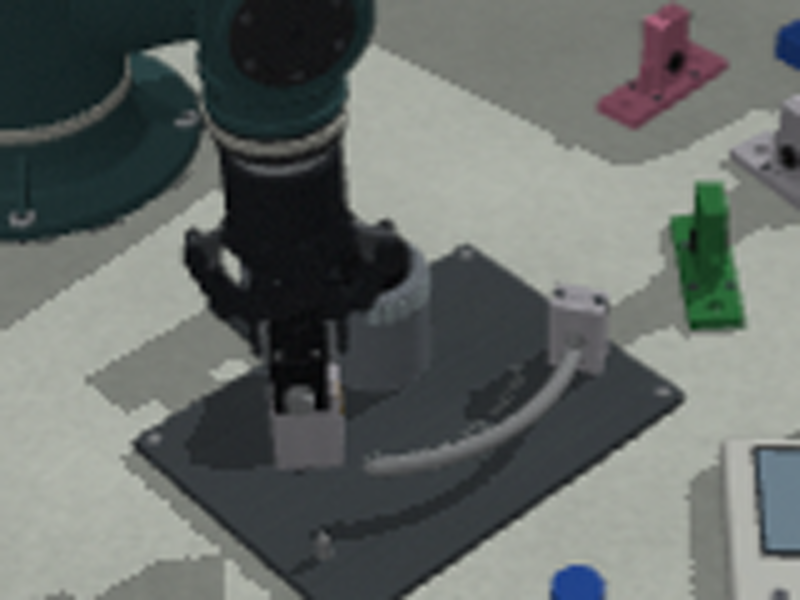

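```bash
cat > rod.py <<'E'
from h import *
import sys
from scipy.optimize import least_squares
def fit(name,degs,g0,verbose=True):
    s=load(name);x,y,a=g0
    G=cv2.GaussianBlur(cv2.cvtColor(s['color'],cv2.COLOR_BGR2GRAY),(0,0),.7).astype(np.float32)
    out=[]
    for deg in degs:
        q=np.radians(deg);rr=np.arange(.135,.165,.00025)
        W=np.c_[x+rr*np.cos(q+a),y+rr*np.sin(q+a),np.full(len(rr),.046)]
        l=proj(s,W).astype(np.float32)
        v=cv2.remap(G,l[:,0][None],l[:,1][None],cv2.INTER_LINEAR)[0]
        gr=np.gradient(v);i=np.argmax(gr[:70]);j=50+np.argmin(gr[50:])
        mid=(l[i]+l[j])/2; P=onz(s,[mid],.046)[0]; out.append((deg,rr[i],rr[j],*P[:2]))
    return np.array(out)
E
python3 - <<'E'
from rod import *
g=np.load('gon.npy')
for n,d in [('w1',range(-38,9,4)),('w4',range(-36,21,4))]:
    o=fit(n,d,g)
    for r in o: print(n,r[0],(r[1:3]*1000).round(1),((r[1]+r[2])*500).round(2))
    def f(p): return np.hypot(o[:,3]-p[0],o[:,4]-p[1])-.15
    r=least_squares(f,g[:2],loss='soft_l1',f_scale=.0005);print(r.x,f(r.x).round(4)*1000)
E
```

```text
w1 -38.0 [143.  156.8] 149.88
w1 -34.0 [144. 157.] 150.5
w1 -30.0 [143.8 157. ] 150.38
w1 -26.0 [144.5 157.3] 150.88
w1 -22.0 [144.3 156.8] 150.5
w1 -18.0 [144.  157.3] 150.62
w1 -14.0 [144.5 157.5] 151.0
w1 -10.0 [145.  158.3] 151.62
w1 -6.0 [145.3 158.3] 151.75
w1 -2.0 [145.5 158. ] 151.75
w1 2.0 [145.5 157.8] 151.62
w1 6.0 [145.8 158.5] 152.12
[ 0.42785913 -0.02351054] [-0.1  0.3 -0.   0.3 -0.3 -0.4 -0.2  0.3  0.2  0.  -0.2  0.1]
w4 -36.0 [143.8 157.3] 150.5
w4 -32.0 [143.8 157.5] 150.62
w4 -28.0 [143.8 157. ] 150.38
w4 -24.0 [144.  157.8] 150.88
w4 -20.0 [144.  157.8] 150.88
w4 -16.0 [143.8 158.3] 151.0
w4 -12.0 [144.8 158.3] 151.5
w4 -8.0 [145.3 158.8] 152.0
w4 -4.0 [145.3 159. ] 152.12
w4 0.0 [145.8 159.3] 152.5
w4 4.0 [146.5 159. ] 152.75
w4 8.0 [146.  159.3] 152.62
w4 12.0 [147.3 159.5] 153.38
w4 16.0 [149.3 159.8] 154.5
w4 20.0 [148.3 159.8] 154.0
[ 0.4287957  -0.02211048] [ 0.7  0.5 -0.1  0.1 -0.2 -0.4 -0.2 -0.  -0.2 -0.1 -0.1 -0.4  0.1  1.
  0.3]
```

{"fn": "drive_tool", "kwargs": {
  "steps": [0, 0, -0.5, 0, 0, 0, 0, -1, 0, 0, 0, 0, -1.4, 0, 0, 0, 0, -1.63, 0, 0, 0, 0, -1.63, 0, 0, 0, 0, -1.63, 0, 0]
}}

```text
time: 5.65
ee_pos: [0.4973, -0.1647, 0.0869]
ee_rot: [-180.0, 0.0, 134.1]
force: [-0.2, -0.2, -4.3]
opening: 0.0352
```

```bash
python3 - <<'E'
from h import *
s=snap('wrist','w5.png');st=arm.get_state();print(st['ee_pos'],st['ee_rot'],st['opening'],st['force'],st['moment'])
cv2.imwrite('pics/w5b.png',cv2.resize(s['color'],None,fx=1.5625,fy=1.5625,interpolation=cv2.INTER_CUBIC))
s=snap('scene','s5.png')
cv2.imwrite('pics/s5b.png',cv2.resize(s['color'][170:250,170:280],None,fx=7,fy=7,interpolation=cv2.INTER_CUBIC))
E
```

```text
[ 0.49735022 -0.16470032  0.08703956] [-1.79996158e+02  1.28704581e-02  1.34140716e+02] 0.03523835749633441 [ 0.7691421   0.53723167 -5.56510834] [-0.00174102 -0.00028362 -0.01876108]
```

View pics/w5b.png

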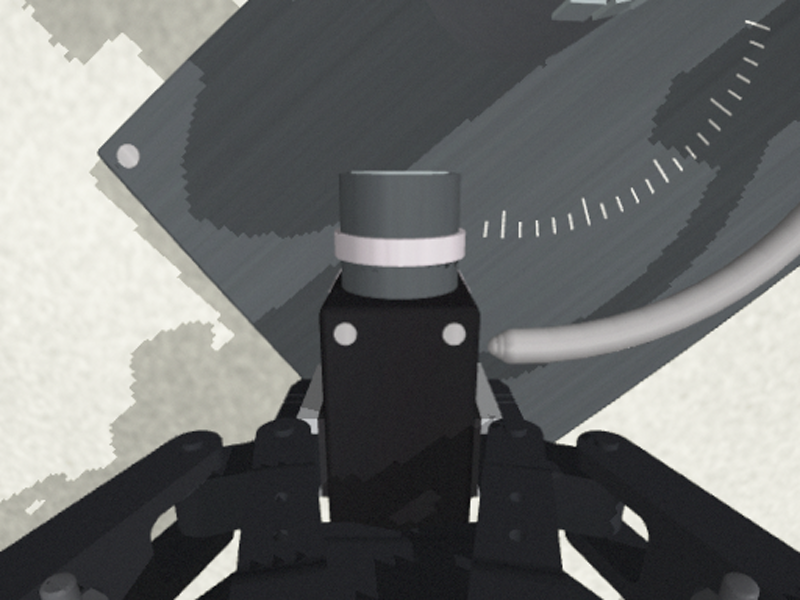

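View pics/s5b.png

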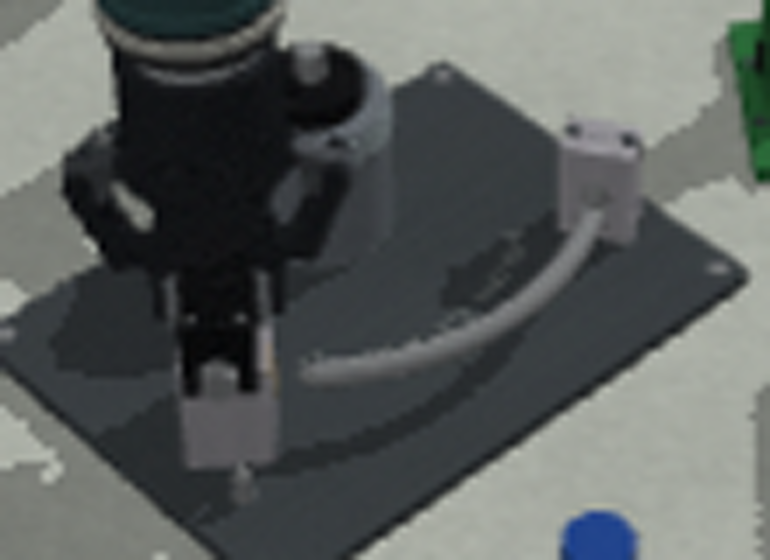

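```bash
python3 - <<'E'
from h import *
from rod import fit
s=load('w5');k=1.5625
tcp=np.array([.49735,-.1647]);a=np.radians(134.14-180);R=np.array([[np.cos(a),-np.sin(a)],[np.sin(a),np.cos(a)]])
cv2.imwrite('pics/w5z.png',cv2.resize(s['color'][190:250,295:385],None,fx=8,fy=8,interpolation=cv2.INTER_NEAREST))
G=cv2.GaussianBlur(cv2.cvtColor(s['color'],cv2.COLOR_BGR2GRAY),(0,0),.6).astype(float)
for u in range(312,400,8):
    col=G[195:250,u];gr=np.gradient(col);i=np.argmax(gr);j=np.argmin(gr)
    P=onz(s,[(u,195+(i+j)/2)],.046)[0]
    print(u,195+i,195+j,((P[:2]-tcp)@R*1000).round(1))
for p,z in [((400,173),.105+.013),((399,316),.112+.013)]:
    P=onz(s,[((p[0]+.5)/k-.5,(p[1]+.5)/k-.5)],z)[0];print(((P[:2]-tcp)@R*1000).round(2))
g=np.load('gon.npy')
for q in (-40,-36,-32,-28,-24):
    w=g[:2]+.15*np.array([np.cos(g[2]+np.radians(q)),np.sin(g[2]+np.radians(q))]);print(q,((w-tcp)@R*1000).round(1))
E
```

```text
312 245 225 [ 9.8 36.4]
320 214 229 [ 0.9 40.9]
328 210 232 [ 0.6 45.8]
336 210 232 [ 0.6 50.8]
344 210 231 [ 0.3 55.8]
352 209 231 [-0.  60.8]
360 209 230 [-0.4 65.8]
368 207 229 [-1.3 70.7]
376 206 228 [-2.  75.7]
384 204 226 [-3.2 80.7]
392 202 224 [-4.5 85.6]
[-66.71   1.22]
[-36.31   1.01]
-40 [ 0.4 45.4]
-36 [ 0.  55.9]
-32 [-1.1 66.3]
-28 [-2.9 76.6]
-24 [-5.4 86.8]
```

View pics/w5z.png

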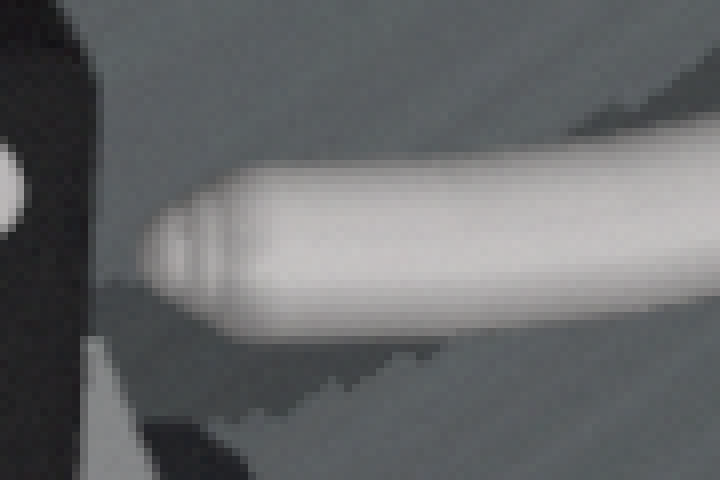

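{"fn": "drive_tool", "kwargs": {
  "steps": [0.016, -0.016, 0, 0, 0, 0.106, 0.071, 0, 0, 0, 0.196, 0.158, 0, 0, 0, 0.285, 0.245, 0, 0, 0, 0.375, 0.332, 0, 0, 0, 0.465, 0.419, 0, 0, 0, 0.555, 0.506, 0, 0, 0, 0.555, 0.506, 0, 0, 0, 0.555, 0.506, 0, 0, 0]
}}

```text
time: 6.5
ee_pos: [0.5196, -0.1439, 0.0868]
ee_rot: [-180.0, -0.0, 134.1]
force: [-0.2, -0.9, -4.4]
opening: 0.0351
```

```bash
python3 - <<'E'
from h import *
s=snap('wrist','w6.png');st=arm.get_state();print(st['ee_pos'],st['ee_rot'],st['opening'],st['force'],st['moment'])
a=cv2.resize(s['color'],None,fx=1.1,fy=1.1,interpolation=cv2.INTER_CUBIC)
s=snap('scene','s6.png')
b=cv2.resize(s['color'][170:240,180:250],(422,422),interpolation=cv2.INTER_CUBIC)
cv2.imwrite('pics/c6.png',np.hstack([a[:,200:570],b]))
E
```

```text
[ 0.51941263 -0.1440191   0.08677646] [-1.79991430e+02 -4.68406468e-03  1.34129516e+02] 0.035611015745562156 [ 0.07866468  0.62213367 -5.63086122] [-0.00548372 -0.01112096  0.01858038]
```

View pics/c6.png

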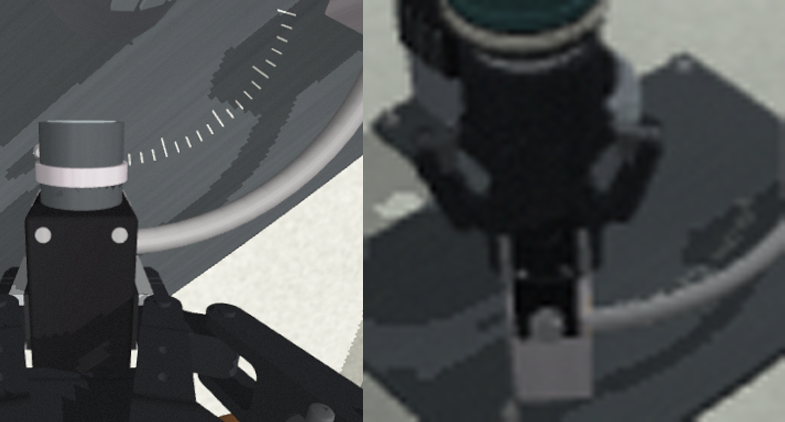

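```bash
cat > path.py <<'E'
import numpy as np,sys
from station import arm
gx,gy,ga=.4262,-.0262,-5.91
def pose(th,r=.1494,D=0):
    a=np.radians(th+ga);p=np.array([gx+r*np.cos(a),gy+r*np.sin(a)])+D*np.array([np.sin(a),-np.cos(a)])
    return p,180+th+ga
def rel(lst):
    st=arm.get_state();p0=st['ee_pos'][:2];y0=st['ee_rot'][2]%360
    a=np.radians(y0-180);R=np.array([np.cos(a),np.sin(a)])
    for q in lst:
        p,y=pose(*q);d=(p-p0)/.04;print(q,'%.3f %.3f  %.2f'%(d[0],d[1],(y-y0)/5))
    print('z',st['ee_pos'][2],'force',st['force'].round(1),st['moment'].round(2),'r',np.hypot(*(p0-[gx,gy])),'ang',np.degrees(np.arctan2(p0[1]-gy,p0[0]-gx))-ga,'yaw',y0-180-ga)
E
python3 -c "
from path import *
rel([(-40,.1498,.01),(-40,.1496,.005),(-40,.1494,0)]+[(t,) for t in range(-38,-20,2)])"
```

```text
(-40, 0.1498, 0.01) 0.098 0.084  -0.01
(-40, 0.1496, 0.005) 0.184 0.175  -0.01
(-40, 0.1494, 0) 0.270 0.265  -0.01
(-38,) 0.362 0.358  0.39
(-36,) 0.451 0.453  0.79
(-34,) 0.536 0.552  1.19
(-32,) 0.618 0.653  1.59
(-30,) 0.697 0.757  1.99
(-28,) 0.771 0.864  2.39
(-26,) 0.842 0.974  2.79
(-24,) 0.909 1.086  3.19
(-22,) 0.972 1.200  3.59
z 0.08677698272560845 force [-0.5 -0.2 -4.6] [-0.06 -0.02  0.05] r 0.15027213574538295 ang -45.78696048762073 yaw -39.971977810317156
```

{"fn": "drive_tool", "kwargs": {
  "steps": [0.098, 0.084, 0, 0, 0, 0.184, 0.175, 0, 0, 0, 0.27, 0.265, 0, 0, 0, 0.362, 0.358, 0, 0.39, 0, 0.451, 0.453, 0, 0.79, 0, 0.536, 0.552, 0, 1.19, 0, 0.536, 0.552, 0, 1.19, 0]
}}

```text
time: 7.18
ee_pos: [0.5416, -0.1212, 0.0868]
ee_rot: [180.0, 0.0, 140.2]
force: [-0.2, -0.3, -5.1]
opening: 0.0353
```

```bash
python3 -c "
from path import *
rel([(t,) for t in range(-32,-8,2)])"
```

```text
(-32,) 0.061 0.081  0.38
(-30,) 0.139 0.185  0.78
(-28,) 0.214 0.292  1.18
(-26,) 0.285 0.402  1.58
(-24,) 0.352 0.514  1.98
(-22,) 0.415 0.628  2.38
(-20,) 0.474 0.744  2.78
(-18,) 0.529 0.862  3.18
(-16,) 0.579 0.982  3.58
(-14,) 0.626 1.104  3.98
(-12,) 0.668 1.227  4.38
(-10,) 0.706 1.352  4.78
z 0.08680158081531392 force [-0.2 -0.3 -5.1] [0.03 0.01 0.  ] r 0.14952346217358448 ang -33.554906626808005 yaw -33.88650817682347
```

{"fn": "drive_tool", "kwargs": {
  "steps": [0.061, 0.081, 0, 0.38, 0, 0.139, 0.185, 0, 0.78, 0, 0.214, 0.292, 0, 1.18, 0, 0.285, 0.402, 0, 1.58, 0, 0.352, 0.514, 0, 1.98, 0, 0.415, 0.628, 0, 2.38, 0, 0.474, 0.744, 0, 2.78, 0, 0.529, 0.862, 0, 3.18, 0, 0.529, 0.862, 0, 3.18, 0]
}}

```text
time: 7.93
ee_pos: [0.5624, -0.087, 0.0867]
ee_rot: [180.0, 0.0, 156.0]
force: [1.4, 1.5, -6.7]
opening: 0.0354
```

```bash
python3 - <<'E'
from h import *
from path import *
s=snap('wrist','w7.png')
a=cv2.resize(s['color'],None,fx=1.1,fy=1.1,interpolation=cv2.INTER_CUBIC)
s=snap('scene','s7.png')
b=cv2.resize(s['color'][165:235,200:270],(422,422),interpolation=cv2.INTER_CUBIC)
cv2.imwrite('pics/c7.png',np.hstack([a[:,200:570],b]))
rel([(t,) for t in range(-16,8,2)])
E
```

```text
(-16,) 0.065 0.137  0.44
(-14,) 0.112 0.259  0.84
(-12,) 0.154 0.382  1.24
(-10,) 0.192 0.507  1.64
(-8,) 0.225 0.633  2.04
(-6,) 0.254 0.760  2.44
(-4,) 0.279 0.888  2.84
(-2,) 0.299 1.016  3.24
(0,) 0.315 1.146  3.64
(2,) 0.326 1.276  4.04
(4,) 0.333 1.406  4.44
(6,) 0.335 1.536  4.84
z 0.0867469363908169 force [ 1.4  0.5 -6.6] [ 0.25 -0.5  -0.01] r 0.14914706656340357 ang -18.323378197115115 yaw -18.2071143747616
```

View pics/c7.png

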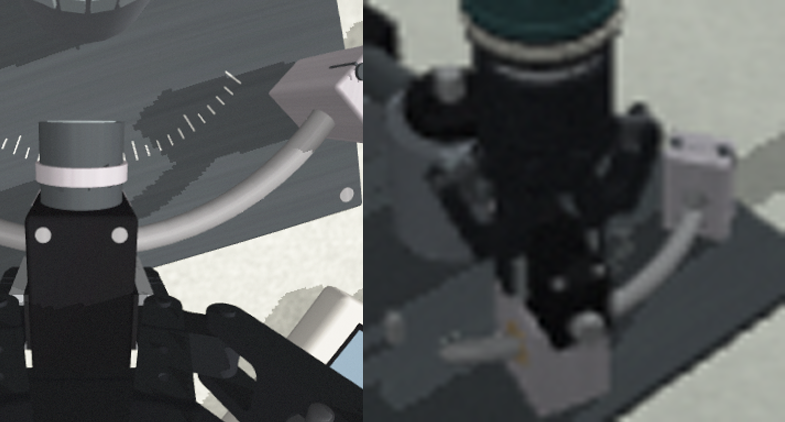

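```bash
python3 - <<'E'
from h import *
from rod import fit
g=(.4262,-.0262,np.radians(-5.91))
from scipy.optimize import least_squares
o=fit('w7',[-4,-2,0,2,4,6,8,12,16,20,24],g)
for r in o: print(r[0],(r[1:3]*1000).round(1),((r[1]+r[2])*500).round(2))
def f(p): return np.hypot(o[:,3]-p[0],o[:,4]-p[1])-.15
r=least_squares(f,g[:2],loss='soft_l1',f_scale=.0005);print(r.x,f(r.x).round(4)*1000)
E
```

```text
-4.0 [145.  158.5] 151.75
-2.0 [145.  158.3] 151.62
0.0 [144.8 158.3] 151.5
2.0 [145.  158.8] 151.88
4.0 [145.  158.8] 151.88
6.0 [145.8 159. ] 152.38
8.0 [146.  158.8] 152.38
12.0 [146.5 159. ] 152.75
16.0 [147.  159.3] 153.12
20.0 [147.5 159.5] 153.5
24.0 [145.3 159.5] 152.38
[ 0.42841025 -0.02232519] [ 0.2 -0.  -0.3 -0.1 -0.2  0.1  0.   0.1  0.3  0.4 -1. ]
```

```bash
sed -i 's/^gx,gy,ga=.*/gx,gy,ga=.4278,-.0238,-6.95/;s/r=.1494,/r=.1493,/' path.py; python3 -c "
from path import *
rel([(t,) for t in range(-18,6,2)])"
```

```text
(-18,) 0.024 0.016  -0.17
(-16,) 0.077 0.135  0.23
(-14,) 0.126 0.256  0.63
(-12,) 0.170 0.378  1.03
(-10,) 0.210 0.502  1.43
(-8,) 0.246 0.628  1.83
(-6,) 0.277 0.754  2.23
(-4,) 0.304 0.881  2.63
(-2,) 0.327 1.010  3.03
(0,) 0.345 1.139  3.43
(2,) 0.358 1.268  3.83
(4,) 0.367 1.398  4.23
z 0.0867469363908169 force [ 1.4  0.5 -6.6] [ 0.25 -0.5  -0.01] r 0.1487003701042877 ang -18.379745946800103 yaw -17.1671143747616
```

{"fn": "drive_tool", "kwargs": {
  "steps": [0.024, 0.016, -0.02, -0.17, 0, 0.077, 0.135, -0.02, 0.23, 0, 0.126, 0.256, -0.02, 0.63, 0, 0.17, 0.378, -0.02, 1.03, 0, 0.21, 0.502, -0.02, 1.43, 0, 0.246, 0.628, -0.02, 1.83, 0, 0.277, 0.754, -0.02, 2.23, 0, 0.304, 0.881, -0.02, 2.63, 0, 0.304, 0.881, -0.02, 2.63, 0]
}}

```text
time: 8.78
ee_pos: [0.5741, -0.0519, 0.086]
ee_rot: [180.0, -0.0, 169.1]
force: [0.1, -0.6, -4.8]
opening: 0.0357
```

```bash
python3 -c "
from path import *
rel([(t,) for t in range(-2,22,2)])"
```

```text
(-2,) 0.029 0.122  0.38
(0,) 0.047 0.251  0.78
(2,) 0.061 0.381  1.18
(4,) 0.070 0.511  1.58
(6,) 0.074 0.641  1.98
(8,) 0.074 0.771  2.38
(10,) 0.070 0.901  2.78
(12,) 0.060 1.031  3.18
(14,) 0.047 1.161  3.58
(16,) 0.028 1.290  3.98
(18,) 0.006 1.418  4.38
(20,) -0.022 1.546  4.78
z 0.08596913052176378 force [ 0.1 -0.6 -4.8] [ 0.04  0.04 -0.05] r 0.14898024751236003 ang -3.925281791786671 yaw -3.9214011849963013
```

Contact-free now. Continue to +20°.

{"fn": "drive_tool", "kwargs": {
  "steps": [0.029, 0.122, 0, 0.38, 0, 0.047, 0.251, 0, 0.78, 0, 0.061, 0.381, 0, 1.18, 0, 0.07, 0.511, 0, 1.58, 0, 0.074, 0.641, 0, 1.98, 0, 0.074, 0.771, 0, 2.38, 0, 0.07, 0.901, 0, 2.78, 0, 0.06, 1.031, 0, 3.18, 0, 0.047, 1.161, 0, 3.58, 0, 0.028, 1.29, 0, 3.98, 0, 0.006, 1.418, 0, 4.38, 0, 0.006, 1.418, 0, 4.38, 0]
}}

```text
time: 9.78
ee_pos: [0.5742, 0.005, 0.086]
ee_rot: [180.0, -0.0, -168.9]
force: [-0.9, -0.0, -4.2]
opening: 0.0353
```

```bash
python3 -c "
from path import *
rel([(t,) for t in (20,22,24,26,27,28,29,30,31,32,33,34)])"
```

```text
(20,) -0.024 0.124  0.39
(22,) -0.056 0.250  0.79
(24,) -0.092 0.376  1.19
(26,) -0.132 0.499  1.59
(27,) -0.154 0.561  1.79
(28,) -0.177 0.622  1.99
(29,) -0.201 0.682  2.19
(30,) -0.226 0.743  2.39
(31,) -0.252 0.802  2.59
(32,) -0.279 0.862  2.79
(33,) -0.307 0.920  2.99
(34,) -0.336 0.979  3.19
z 0.086017745807105 force [-0.9 -0.  -4.2] [ 0.02 -0.05  0.03] r 0.14919987555228406 ang 18.0619653065753 yaw 18.05794044742056
```

{"fn": "drive_tool", "kwargs": {
  "steps": [-0.024, 0.124, 0, 0.39, 0, -0.056, 0.25, 0, 0.79, 0, -0.092, 0.376, 0, 1.19, 0, -0.132, 0.499, 0, 1.59, 0, -0.177, 0.622, 0, 1.99, 0, -0.201, 0.682, 0, 2.19, 0, -0.226, 0.743, 0, 2.39, 0, -0.226, 0.743, 0, 2.39, 0]
}}

```text
time: 10.45
ee_pos: [0.5653, 0.0342, 0.086]
ee_rot: [180.0, -0.0, -157.0]
force: [0.4, 0.2, -4.5]
opening: 0.0353
```

```bash
python3 - <<'E'
from h import *
from path import *
s=snap('wrist','w8.png')
a=cv2.resize(s['color'],None,fx=1.1,fy=1.1,interpolation=cv2.INTER_CUBIC)
s=snap('scene','s8.png')
b=cv2.resize(s['color'][145:215,220:290],(422,422),interpolation=cv2.INTER_CUBIC)
cv2.imwrite('pics/c8.png',np.hstack([a[:,200:570],b]))
rel([(t,) for t in (30.5,31,31.5,32,32.5,33,34)])
E
```

```text
(30.5,) -0.020 0.048  0.13
(31,) -0.033 0.078  0.23
(31.5,) -0.046 0.108  0.33
(32,) -0.060 0.137  0.43
(32.5,) -0.074 0.167  0.53
(33,) -0.088 0.196  0.63
(34,) -0.117 0.254  0.83
z 0.08602551196550134 force [ 0.1 -0.4 -4.9] [-0.06 -0.01  0.04] r 0.14926795883275817 ang 29.69753944814525 yaw 29.849380453639423
```

View pics/c8.png

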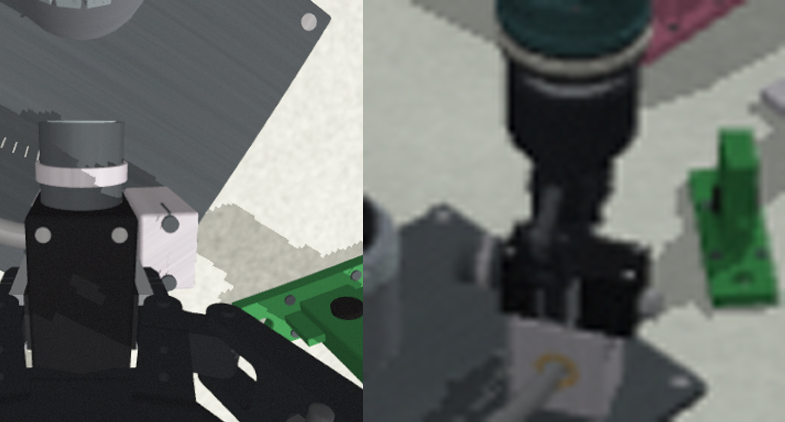

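{"fn": "drive_tool", "kwargs": {
  "steps": [-0.02, 0.048, 0, 0.13, 0, -0.033, 0.078, 0, 0.23, 0, -0.046, 0.108, 0, 0.33, 0, -0.046, 0.108, 0, 0.33, 0, -0.046, 0.108, 0, 0.33, 0]
}}

```text
time: 10.97
ee_pos: [0.5635, 0.0385, 0.086]
ee_rot: [-180.0, 0.0, -155.4]
force: [-0.9, 0.1, -5.2]
opening: 0.0354
```

{"fn": "drive_tool", "kwargs": {
  "steps": [-0.014, 0.03, 0, 0.1, 0, -0.014, 0.03, 0, 0.1, 0, -0.014, 0.03, 0, 0.1, 0]
}}

```text
time: 11.22
ee_pos: [0.563, 0.0397, 0.086]
ee_rot: [-180.0, 0.0, -154.9]
force: [-0.5, -0.2, -5.3]
opening: 0.0353
```

Continue pressing without more turn (tangent direction ≈ (-0.42, 0.91)).

{"fn": "drive_tool", "kwargs": {
  "steps": [-0.012, 0.027, 0, 0, 0, -0.012, 0.027, 0, 0, 0, -0.024, 0.054, 0, 0, 0, -0.024, 0.054, 0, 0, 0]
}}

```text
time: 11.55
ee_pos: [0.5629, 0.04, 0.0862]
ee_rot: [-179.7, -0.0, -154.9]
force: [4.2, -13.5, -7.8]
opening: 0.0353
```

{"fn": "drive_tool", "kwargs": {
  "steps": [0.006, -0.012, -0.015, 0, 0, 0.006, -0.012, -0.03, 0, 0, 0.006, -0.012, -0.03, 0, 0]
}}

```text
time: 11.8
ee_pos: [0.5632, 0.04, 0.0854]
ee_rot: [-179.8, 0.0, -154.9]
force: [2.8, -9.1, -1.6]
opening: 0.0355
```

{"fn": "drive_tool", "kwargs": {
  "steps": [0.006, -0.012, -0.01, 0, 0.15, 0.006, -0.012, -0.01, 0, 0.7, 0.006, -0.012, -0.01, 0, 0.75, 0.006, -0.012, -0.01, 0, 0.75, 0.006, -0.012, -0.01, 0, 0.75, 0.006, -0.012, 0.3, 0, 0.75, 0.006, -0.012, 1, 0, 0.75, 0.006, -0.012, 2, 0, 0.75, 0.006, -0.012, 3, 0, 0.75, 0.006, -0.012, 3.8, 0, 0.75]
}}

```text
time: 12.63
ee_pos: [0.5625, 0.041, 0.2397]
ee_rot: [-180.0, 0.1, -154.9]
force: [0.6, -0.7, 0.7]
opening: 0.0638
```

```bash
python3 - <<'E'
from h import *
s=snap('wrist','w9.png');st=arm.get_state();print(st['ee_pos'],st['ee_rot'],st['opening'],st['force'],st['moment'])
cv2.imwrite('pics/w9b.png',cv2.resize(s['color'],None,fx=1.5625,fy=1.5625,interpolation=cv2.INTER_CUBIC))
s=snap('scene','s9.png')
cv2.imwrite('pics/s9b.png',cv2.resize(s['color'][140:230,180:300],None,fx=6.5,fy=6.5,interpolation=cv2.INTER_CUBIC))
E
```

```text
[0.56410982 0.04090278 0.24503443] [-179.77542886    0.4189036  -154.87570383] 0.06410752784974295 [-2.13168378 -0.13684336  5.32740833] [ 0.00868307  0.01274533 -0.03386158]
```

View pics/w9b.png

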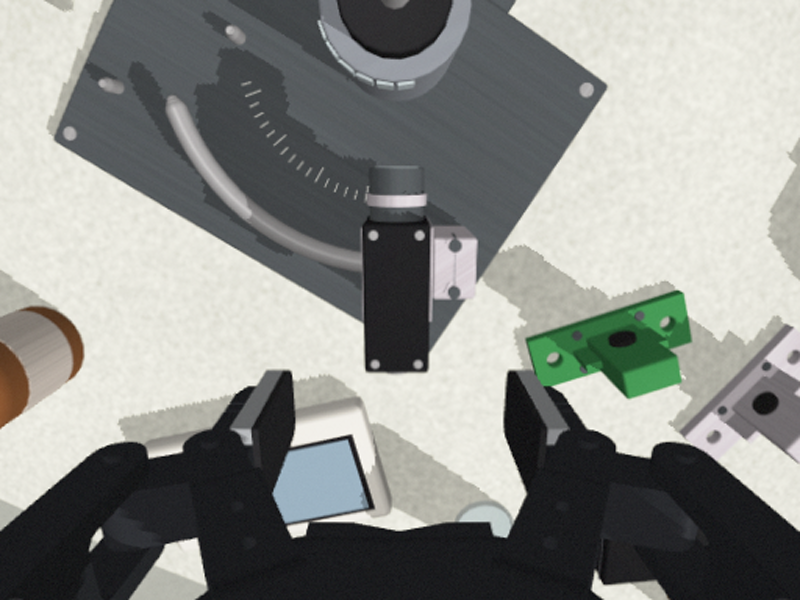

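View pics/s9b.png

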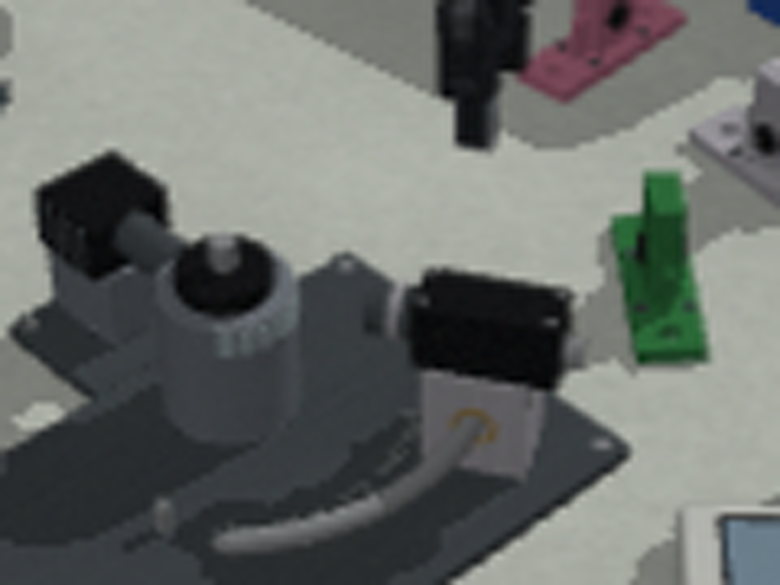

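{"fn": "drive_tool", "kwargs": {
  "steps": [-0.1, 1, 0.3, 1.3, 1, -0.2, 2, 0.3, 2.6, 1, -0.3, 3, 0.3, 4, 1, -0.4, 4, 0.3, 5.4, 1, -0.5, 5, 0.3, 6.8, 1, -0.6, 6, 0.3, 8.2, 1, -0.7, 7, 0.3, 9.6, 1, -0.7, 8, 0.3, 9.8, 1, -0.7, 8, 0.3, 9.8, 1, -0.7, 8, 0.3, 9.8, 1]
}}

```text
time: 13.57
ee_pos: [0.5339, 0.3627, 0.2476]
ee_rot: [179.9, -0.0, -105.7]
force: [0.2, 0.2, 0.4]
opening: 0.0856
```

```bash
python3 - <<'E'
from h import *
s=snap('wrist','w10.png');st=arm.get_state();print(st['ee_pos'],st['ee_rot'],st['opening'],st['force'],st['moment'])
cv2.imwrite('pics/w10b.png',cv2.resize(s['color'],None,fx=1.5625,fy=1.5625,interpolation=cv2.INTER_CUBIC))
E
```

```text
[0.53412923 0.36137967 0.24802367] [ 1.79958680e+02 -4.60004727e-02 -1.05822118e+02] 0.08518201351288177 [ 0.77332945 -0.67608528  0.42636656] [ 0.02532974 -0.03841389  0.00873612]
```

View pics/w10b.png

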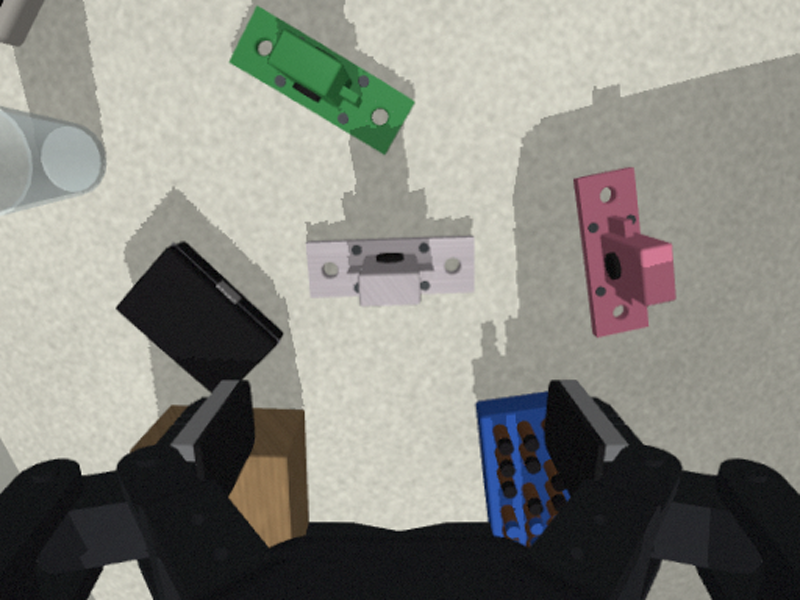

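```bash
python3 - <<'E'
from h import *
s=load('w10');k=1.5625
cv2.imwrite('pics/w10z.png',cv2.resize(s['color'][145:200,190:310],None,fx=6.5,fy=6.5,interpolation=cv2.INTER_NEAREST))
q=lambda L:(np.array(L,float)+.5)/k-.5
H=onz(s,q([(330,269),(453,265)]),.010);C=onz(s,q([(306,241),(474,237),(474,292),(310,297)]),.010)
print(H.round(4),np.linalg.norm(H[0]-H[1]),H.mean(0),C.mean(0).round(4),[np.linalg.norm(C[i]-C[(i+1)%4]).round(4) for i in range(4)])
d=H[0]-H[1];print('yaw',np.degrees(np.arctan2(d[1],d[0])))
T=onz(s,q([(361,277),(421,277),(420,305),(358,305)]),.08);print('cheek top',T.mean(0))
P=cloud(s);m=(P[...,2]>.076)&(P[...,2]<.084)&(np.abs(P[...,0]-.54)<.05)&(abs(P[...,1]-.368)<.04);
z=P[m];print(m.sum(),z.mean(0),cv2.minAreaRect((z[:,:2]*1000).astype(np.float32)))
E
```

```text
[[0.589  0.3597 0.01  ]
 [0.4958 0.3827 0.01  ]] 0.09597088230759711 [0.54241585 0.37121733 0.01      ] [0.5428 0.3712 0.01  ] [np.float64(0.1293), np.float64(0.0437), np.float64(0.13), np.float64(0.0447)]
yaw -13.851485116023543
cheek top [0.54282087 0.37261467 0.08      ]
830 [0.54284696 0.37115143 0.07954109] ((543.3804931640625, 371.3870544433594), (21.86056900024414, 39.27892303466797), 74.98471069335938)
```

View pics/w10z.png

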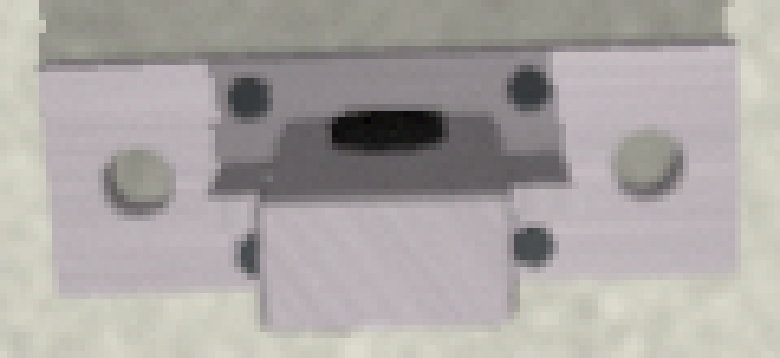

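{"fn": "drive_tool", "kwargs": {
  "steps": [0.23, 0.24, -0.5, 0.38, 1, 0.23, 0.24, -1.4, 0.38, 1, 0.23, 0.24, -2.4, 0.38, 1, 0.23, 0.24, -3.4, 0.38, 1, 0.23, 0.24, -4.4, 0.38, 1, 0.23, 0.24, -5.05, 0.38, 1, 0.23, 0.24, -5.05, 0.38, 0.9, 0.23, 0.24, -5.05, 0.38, 0.5, 0.23, 0.24, -5.05, 0.38, 0.3, 0.23, 0.24, -5.05, 0.38, 0, 0.23, 0.24, -5.05, 0.38, 0, 0.23, 0.24, -5.05, 0.38, 0]
}}

```text
time: 14.62
ee_pos: [0.545, 0.3708, 0.0495]
ee_rot: [-179.8, 0.1, -104.0]
force: [-0.4, -1.7, 7.2]
opening: 0.0392
```

```bash
python3 - <<'E'
from h import *
s=snap('wrist','w11.png');st=arm.get_state();print(st['ee_pos'],st['ee_rot'],st['opening'],st['force'],st['moment'])
cv2.imwrite('pics/w11b.png',cv2.resize(s['color'],None,fx=1.5625,fy=1.5625,interpolation=cv2.INTER_CUBIC))
E
```

```text
[0.54499723 0.37086523 0.04946055] [-1.79825163e+02  1.38265139e-01 -1.03998233e+02] 0.039081887139610715 [-1.32069383 -2.30950198  9.29742113] [-0.3131264   0.39543448  0.00395276]
```

View pics/w11b.png

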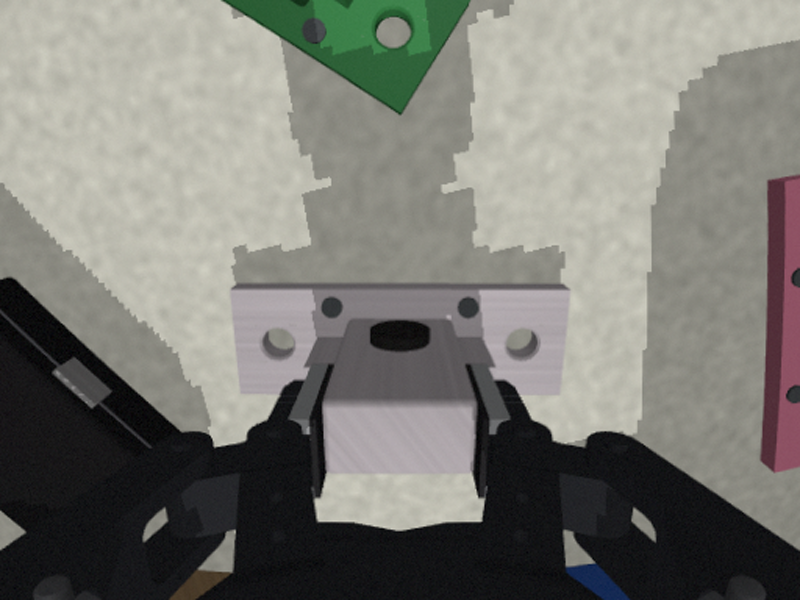

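{"fn": "drive_tool", "kwargs": {
  "steps": [0, 0, 0.6, 0, 0, 0, 0, 1.6, 0, 0, 0, -0.1, 2.6, 0, 0, 0, -0.6, 3.5, -0.3, 0, 0.1, -1.5, 4.2, -1, 0, 0.1, -2.5, 4.25, -1.8, 0, 0.1, -3.5, 4.25, -2.6, 0, 0.1, -4.5, 4.25, -3.4, 0, 0.1, -5.5, 4.25, -4.2, 0, 0.1, -6.5, 4.25, -5, 0, 0.1, -7.5, 4.25, -5.8, 0, 0.1, -8.5, 4.25, -6.6, 0]
}}

```text
time: 15.67
ee_pos: [0.5475, 0.0285, 0.2185]
ee_rot: [-179.9, 0.1, -137.2]
force: [1.9, 0.1, -2.7]
opening: 0.0392
```

{"fn": "drive_tool", "kwargs": {
  "steps": [0, -1, 0, 0, 0, 0, -2, 0, 0, 0, 0, -3, 0, 0, 0, 0, -3.5, 0, 0, 0, 0, -3.6, -0.6, 0, 0, 0, -3.6, -1.4, 0, 0, 0, -3.6, -2.1, 0, 0, 0, -3.6, -2.1, 0, 0, 0, -3.6, -2.1, 0, 0]
}}

```text
time: 16.42
ee_pos: [0.5474, -0.1135, 0.1337]
ee_rot: [180.0, -0.0, -137.0]
force: [0.2, 0.1, -2.6]
opening: 0.0392
```

```bash
python3 - <<'E'
from h import *
s=snap('wrist','w12.png');st=arm.get_state();print(st['ee_pos'],st['ee_rot'],st['opening'],st['force'],st['moment'])
cv2.imwrite('pics/w12b.png',cv2.resize(s['color'],None,fx=1.5625,fy=1.5625,interpolation=cv2.INTER_CUBIC))
E
```

```text
[ 0.54827551 -0.11370582  0.13476443] [-1.79913095e+02  4.26374246e-02 -1.36979160e+02] 0.03900120688263174 [ 0.28702838  0.6926704  -2.7395263 ] [-0.04085818 -0.05007696  0.05103393]
```

View pics/w12b.png

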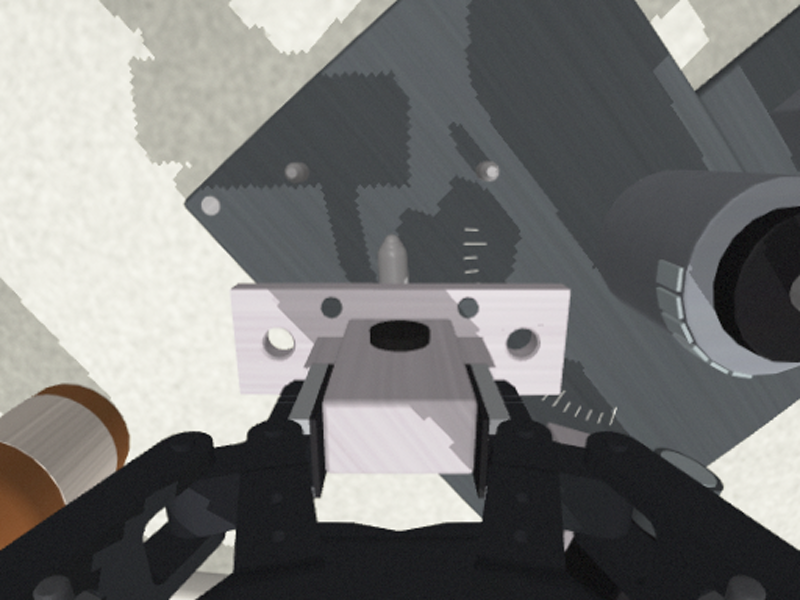

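```bash
python3 - <<'E'
from h import *
s=load('w12')
a=cv2.resize(s['color'][95:125,170:210],None,fx=9,fy=9,interpolation=cv2.INTER_NEAREST)
b=cv2.resize(s['color'][95:125,295:335],None,fx=9,fy=9,interpolation=cv2.INTER_NEAREST)
c=cv2.resize(s['color'][200:235,160:200],None,fx=9,fy=9,interpolation=cv2.INTER_NEAREST)
d=cv2.resize(s['color'][200:235,315:355],None,fx=9,fy=9,interpolation=cv2.INTER_NEAREST)
cv2.imwrite('pics/w12z.png',np.vstack([np.hstack([a,b]),np.hstack([c,d])])[:600])
E
```

```text
(no output)
```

View pics/w12z.png

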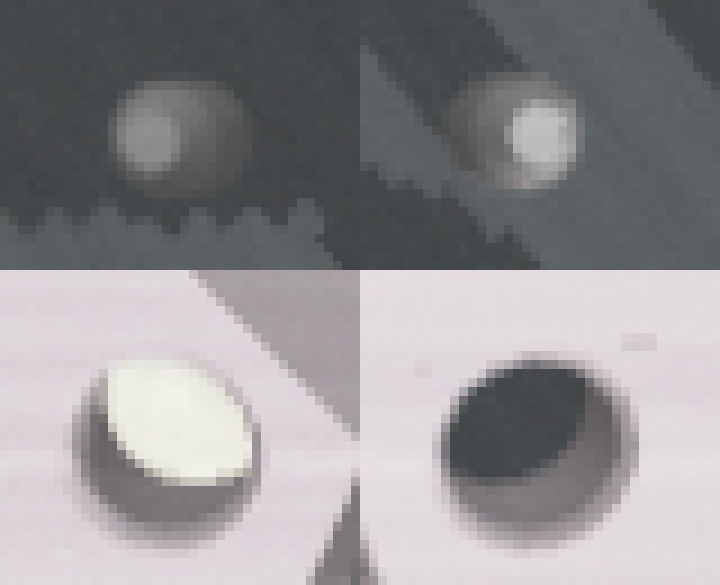

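```bash
cat > seat.py <<'E'
from h import *
def calc(name,pins,holes,tcp,yaw,dz=.0485):
    s=load(name)
    zt=tcp[2]-dz+.010
    A=onz(s,pins,.032);B=onz(s,holes,zt)
    print('pin d',np.linalg.norm(A[0]-A[1]),'hole d',np.linalg.norm(B[0]-B[1]),zt)
    f=lambda Q:np.degrees(np.arctan2(*(Q[0]-Q[1])[[1,0]]))
    print('pin yaw',f(A),'hole yaw',f(B)); M=A.mean(0)-B.mean(0);print('shift needed mm',(M[:2]*1000).round(2),'units',(M[:2]/.04).round(3))
    a=np.radians(yaw);print('tool axes x,y(mm)',(M[0]*np.cos(a)+M[1]*np.sin(a))*1000,(M[0]*np.sin(a)-M[1]*np.cos(a))*1000)
    print('mid pins',A.mean(0),'mid holes - tcp',B.mean(0)[:2]-tcp[:2])
if __name__=='__main__':
    for dz in (.0465,.0485,.0495):
        calc('w12',[(186.05,110.05),(314.95,109.8)],[(178.4,219.9),(334.3,220.0)],[.54828,-.11371,.13476],-136.98,dz)
E
python3 seat.py
```

```text
pin d 0.09648371121578175 hole d 0.09317341191107614 0.09825999999999999
pin yaw -46.916048763191746 hole yaw -47.04646031414121
shift needed mm [-43.02 -45.87] units [-1.076 -1.147]
tool axes x,y(mm) 62.750897730743254 -4.183955694925475
mid pins [ 0.50301803 -0.15946281  0.032     ] mid holes - tcp [-0.00223833  0.00011817]
pin d 0.09648371121578175 hole d 0.09422195025788167 0.09625999999999998
pin yaw -46.916048763191746 hole yaw -47.04646031414122
shift needed mm [-43.56 -46.39] units [-1.089 -1.16 ]
tool axes x,y(mm) 63.49897447353536 -4.193402579191631
mid pins [ 0.50301803 -0.15946281  0.032     ] mid holes - tcp [-0.00169784  0.00063545]
pin d 0.09648371121578175 hole d 0.09474621943128451 0.09525999999999998
pin yaw -46.916048763191746 hole yaw -47.04646031414118
shift needed mm [-43.83 -46.65] units [-1.096 -1.166]
tool axes x,y(mm) 63.87301284493138 -4.198126021324751
mid pins [ 0.50301803 -0.15946281  0.032     ] mid holes - tcp [-0.0014276   0.00089409]
```

{"fn": "drive_tool", "kwargs": {
  "steps": [-0.5, -0.53, 0, 0.03, 0, -1.099, -1.162, 0, 0.03, 0, -1.099, -1.162, 0, 0.03, 0, -1.099, -1.162, -0.5, 0.03, 0, -1.099, -1.162, -1, 0.03, 0, -1.099, -1.162, -1.22, 0.03, 0, -1.099, -1.162, -1.22, 0.03, 0, -1.099, -1.162, -1.22, 0.03, 0]
}}

```text
time: 17.13
ee_pos: [0.5044, -0.1602, 0.0854]
ee_rot: [-179.9, 0.0, -136.8]
force: [0.4, -0.6, -2.1]
opening: 0.0393
```

```bash
python3 - <<'E'
from h import *
s=snap('wrist','w13.png');st=arm.get_state();print(st['ee_pos'],st['ee_rot'],st['opening'],st['force'],st['moment'])
a=cv2.resize(s['color'][190:250,140:370],None,fx=3.4,fy=3.4,interpolation=cv2.INTER_NEAREST)
s=snap('scene','s13.png')
b=cv2.resize(s['color'][165:235,160:300],(782,391),interpolation=cv2.INTER_CUBIC)
cv2.imwrite('pics/c13.png',np.vstack([a[:,:782],b]))
E
```

```text
[ 0.50461872 -0.16027949  0.0855968 ] [-1.79899141e+02  3.55868093e-02 -1.36819892e+02] 0.039105321435154126 [-0.34905468  0.68400762 -2.31719199] [ 0.07597021 -0.0238462  -0.02472827]
```

View pics/c13.png

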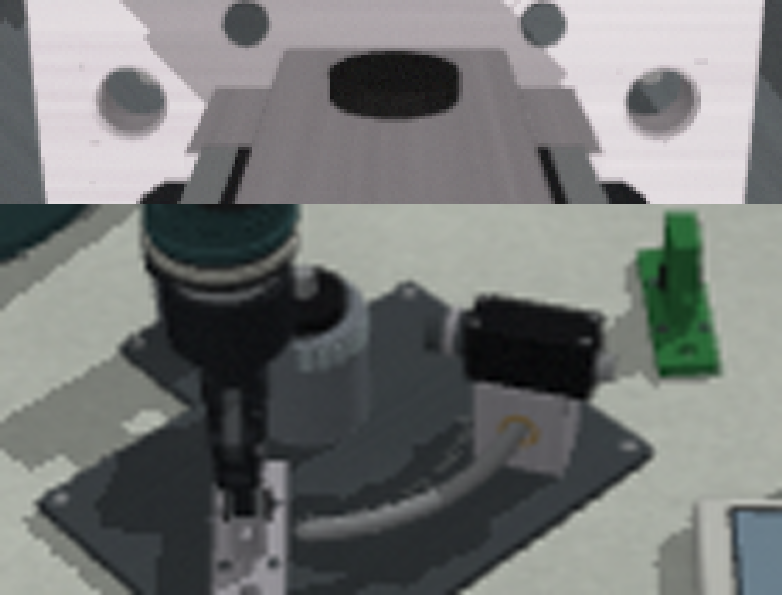

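```bash
python3 - <<'E'
from h import *
s=load('w13')
B=onz(s,[(177.9,219.9),(334.3,220.0)],.0856-.0495+.010)
print(B)
Q=B.copy();Q[:,2]=.032
p=proj(s,Q);print(p)
k=12
im=[]
for (u,v),(c) in zip(((178,220),(334,220)),p):
    a=cv2.resize(s['color'][v-16:v+16,u-16:u+16],None,fx=k,fy=k,interpolation=cv2.INTER_NEAREST)
    a=np.clip(a.astype(int)*1.3,0,255).astype(np.uint8)
    q=((c-[u-16,v-16])+.5)*k;cv2.drawMarker(a,(int(q[0]),int(q[1])),(0,0,255),0,8)
    im.append(a)
cv2.imwrite('pics/c13z.png',np.hstack(im))
E
```

```text
[[ 0.53697792 -0.19426333  0.0461    ]
 [ 0.47164111 -0.12459862  0.0461    ]]
[[182.92691208 212.32215519]
 [329.19617288 212.41492186]]
```

View pics/c13z.png

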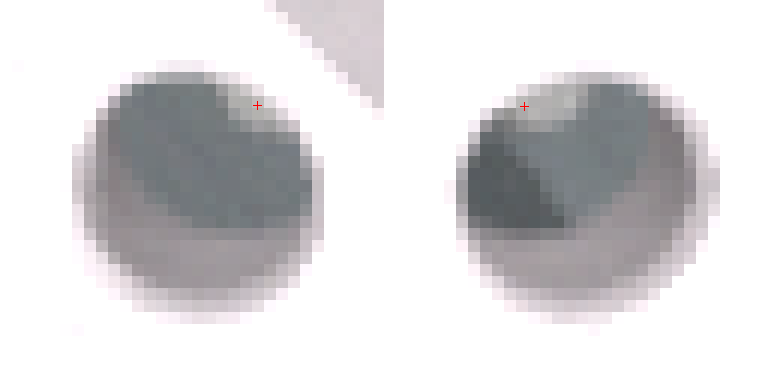

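{"fn": "drive_tool", "kwargs": {
  "steps": [-0.02, 0, 0, 0, 0, -0.02, 0, -0.1, 0, 0, -0.02, 0, -0.2, 0, 0, -0.02, 0, -0.3, 0, 0, -0.02, 0, -0.3, 0, 0]
}}

```text
time: 17.65
ee_pos: [0.5025, -0.1598, 0.0711]
ee_rot: [179.9, -0.0, -136.8]
force: [-0.4, -0.4, -3.7]
opening: 0.0393
```

```bash
python3 - <<'E'
from h import *
s=snap('wrist','w14.png');st=arm.get_state();print(st['ee_pos'],st['ee_rot'],st['force'],st['moment'])
k=12;im=[]
for (u,v) in ((178,220),(334,220)):
    a=cv2.resize(s['color'][v-16:v+16,u-16:u+16],None,fx=k,fy=k,interpolation=cv2.INTER_NEAREST)
    im.append(np.clip(a.astype(int)*1.3,0,255).astype(np.uint8))
cv2.imwrite('pics/c14z.png',np.hstack(im))
E
```

```text
[ 0.50264499 -0.15987237  0.07150358] [ 1.79947392e+02 -1.88402604e-02 -1.36837070e+02] [-0.68847623  0.46989622 -2.63272555] [0.0069176  0.04123459 0.02407239]
```

View pics/c14z.png

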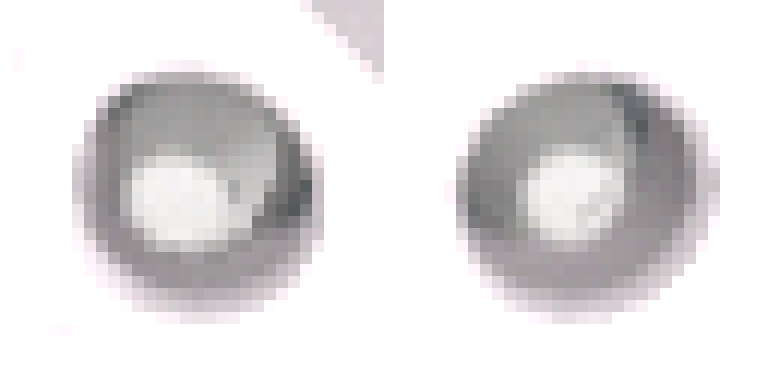

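{"fn": "drive_tool", "kwargs": {
  "steps": [0.012, -0.013, 0, 0, 0, 0.012, -0.013, -0.07, 0, 0, 0.012, -0.013, -0.14, 0, 0, 0.012, -0.013, -0.2, 0, 0, 0.012, -0.013, -0.2, 0, 0]
}}

```text
time: 18.12
ee_pos: [0.5032, -0.1604, 0.0635]
ee_rot: [180.0, -0.0, -136.8]
force: [-0.8, 0.3, -3.1]
opening: 0.0394
```

```bash
python3 - <<'E'
from h import *
s=snap('wrist','w15.png');st=arm.get_state();print(st['ee_pos'],st['ee_rot'],st['force'],st['moment'])
k=12;im=[]
for (u,v) in ((178,220),(334,220)):
    a=cv2.resize(s['color'][v-16:v+16,u-16:u+16],None,fx=k,fy=k,interpolation=cv2.INTER_NEAREST)
    im.append(np.clip(a.astype(int)*1.3,0,255).astype(np.uint8))
cv2.imwrite('pics/c15z.png',np.hstack(im))
E
```

```text
[ 0.50325219 -0.16048095  0.06370249] [ 1.79969412e+02 -1.03514622e-02 -1.36837165e+02] [ 0.020615   -0.33618823 -2.32046444] [-0.00690918 -0.00358346 -0.00614322]
```

View pics/c15z.png

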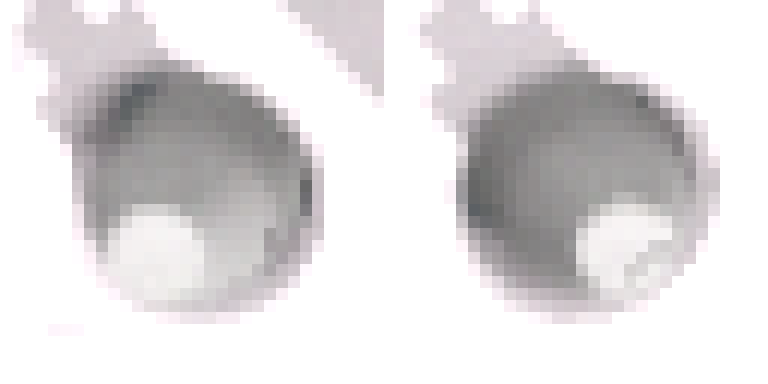

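No contact force, pins centred in both holes. Lower until it touches the base plate.

{"fn": "drive_tool", "kwargs": {
  "steps": [0, 0, -0.03, 0, 0, 0, 0, -0.06, 0, 0, 0, 0, -0.06, 0, 0]
}}

```text
time: 18.42
ee_pos: [0.5035, -0.1606, 0.0616]
ee_rot: [-180.0, 0.0, -136.8]
force: [0.6, 0.5, -2.2]
opening: 0.039
```

{"fn": "drive_tool", "kwargs": {
  "steps": [0, 0, -0.03, 0, 0, 0, 0, -0.03, 0, 0]
}}

```text
time: 18.58
ee_pos: [0.5035, -0.1606, 0.0614]
ee_rot: [-179.9, 0.0, -136.8]
force: [-7.5, 2.5, 17.7]
opening: 0.039
```

{"fn": "drive_tool", "kwargs": {
  "steps": [0, 0, 0.02, 0, 0, 0, 0, 0.02, 0, 0.4, 0, 0, 0.02, 0, 0.7, 0, 0, 0.02, 0, 0.75, 0, 0, 0.02, 0, 0.75, 0, 0, 0.3, 0, 0.75, 0, 0, 1, 0, 0.75, 0, 0, 2, 0, 0.75, 0, 0, 3, 0, 0.75, 0, 0, 4, 0, 0.75, 0, 0, 4.5, 0, 0.75, 0, 0, 4.5, 0, 0.75]
}}

```text
time: 19.58
ee_pos: [0.505, -0.1613, 0.2449]
ee_rot: [-179.6, 0.1, -136.8]
force: [0.1, -0.2, 0.6]
opening: 0.0641
```

```bash
python3 - <<'E'
from h import *
s=snap('wrist','w16.png');st=arm.get_state();print(st['ee_pos'],st['ee_rot'],st['force'],st['opening'])
cv2.imwrite('pics/w16b.png',cv2.resize(s['color'],None,fx=1.5625,fy=1.5625,interpolation=cv2.INTER_CUBIC))
s=snap('scene','s16.png')
cv2.imwrite('pics/s16b.png',cv2.resize(s['color'][150:240,165:290],None,fx=6.3,fy=6.3,interpolation=cv2.INTER_CUBIC))
P=cloud(load('w16'));s=load('w16')
# plate top height check & carriage top
for u,v in [(180,190)]: pass
E
```

```text
[ 0.50439182 -0.16101087  0.24242025] [-1.79785496e+02  8.03841431e-02 -1.36834101e+02] [ 0.22682435  0.21154556 -0.30081968] 0.06418953866213228
```

View pics/w16b.png

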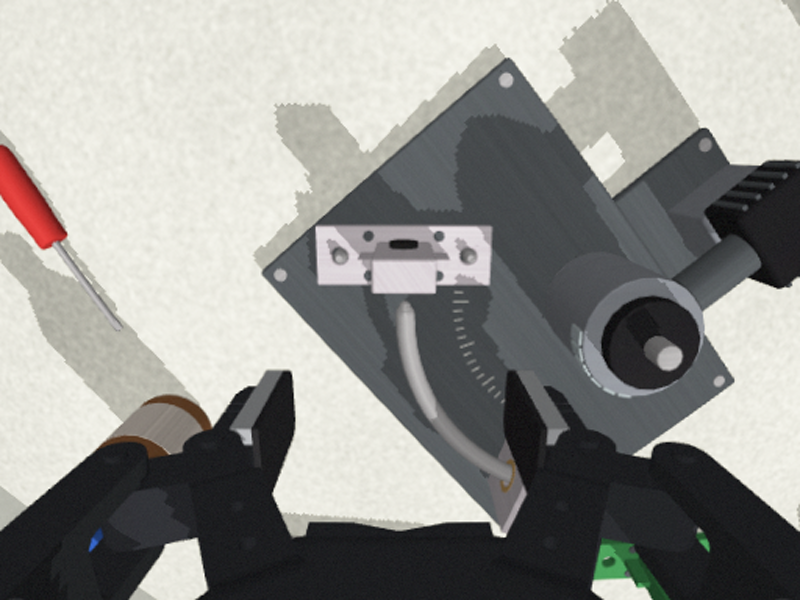

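View pics/s16b.png

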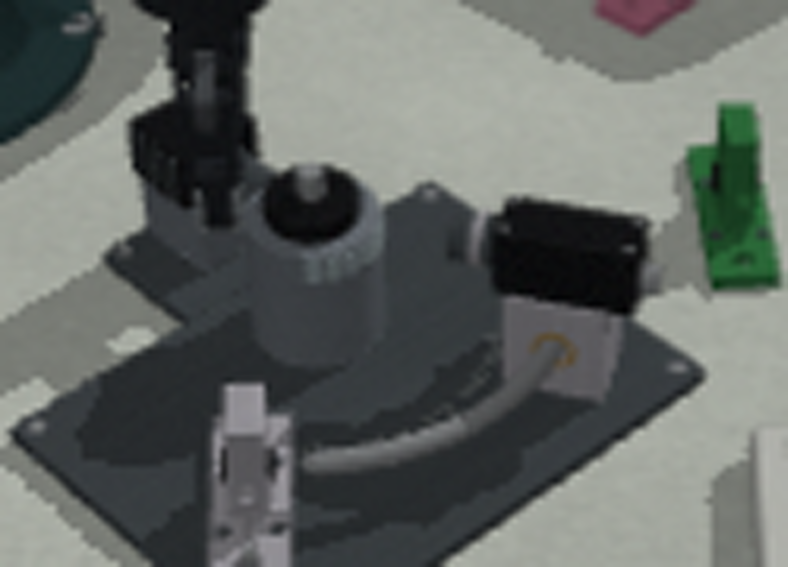

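```bash
python3 - <<'E'
from h import *
s=load('w16');P=cloud(s);k=1.5625
q=lambda x,y:(int(x/k),int(y/k))
for n,(x,y) in dict(tl=(324,234),bl=(326,278),ml=(355,268),tr=(484,232),br=(484,278),mr=(455,240),base=(430,200),base2=(350,310)).items():
    u,v=q(x,y);print(n,np.median(P[v-1:v+2,u-1:u+2,2]).round(4))
d=load('w9');a=d['color'][125:215,215:325]
cv2.imwrite('pics/w9z.png',cv2.resize(a,None,fx=6.5,fy=6.5,interpolation=cv2.INTER_NEAREST))
H=onz(s,[((340+.5)/k-.5,(256+.5)/k-.5),((469+.5)/k-.5,(256.5+.5)/k-.5)],.022);print(H,np.linalg.norm(H[0]-H[1]))
t=snap('top','t16.png');cv2.imwrite('pics/t16z.png',cv2.resize(t['color'][110:300,80:430],None,fx=2.2,fy=2.2))
P9=cloud(d)
for u in range(262,300,2): print(u,P9[160,u].round(4), d['color'][160,u])
E
```

```text
tl 0.0219
bl 0.0214
ml 0.0215
tr 0.0213
br 0.021
mr 0.0216
base 0.0115
base2 0.0115
[[ 0.53586704 -0.19438551  0.022     ]
 [ 0.4702704  -0.12409182  0.022     ]] 0.09614635695160362
262 [0.5387 0.0364 0.125 ] [39 37 38]
264 [0.5384 0.0381 0.1226] [37 36 34]
266 [0.5375 0.0395 0.1237] [37 35 37]
268 [0.5367 0.0409 0.1244] [38 35 36]
270 [0.5361 0.0424 0.1239] [38 37 38]
272 [0.5354 0.0439 0.1237] [37 36 36]
274 [0.535  0.0456 0.1221] [33 31 31]
276 [0.5398 0.0529 0.0788] [194 189 198]
278 [0.5397 0.0554 0.0729] [188 184 191]
280 [0.5387 0.057  0.0745] [213 208 217]
282 [0.538  0.0589 0.0731] [216 212 219]
284 [0.5371 0.0605 0.0744] [216 211 219]
286 [0.5362 0.0623 0.0745] [217 212 219]
288 [0.5357 0.0645 0.0718] [166 161 166]
290 [0.5345 0.0657 0.0749] [103  99  95]
292 [0.5335 0.0673 0.0763] [110 108 105]
294 [0.5328 0.0692 0.0753] [181 176 182]
296 [0.5321 0.0713 0.0736] [220 217 223]
298 [0.5313 0.0731 0.0734] [220 216 222]
```

View pics/w9z.png

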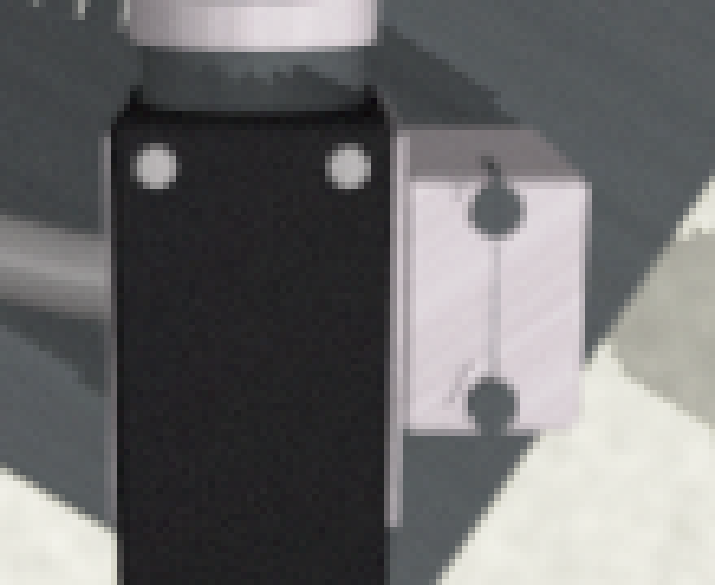

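View pics/t16z.png

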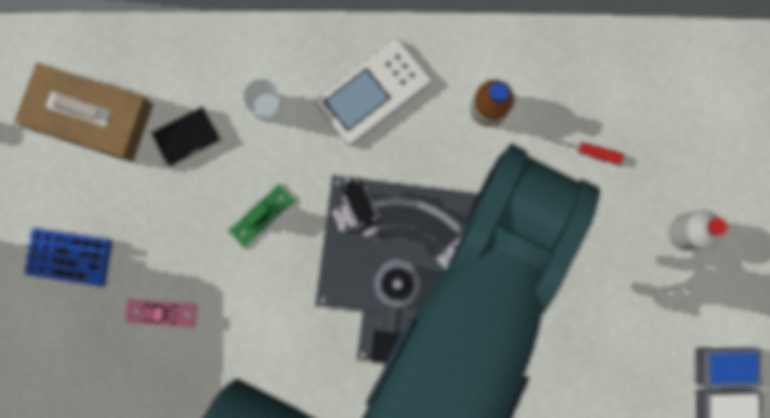

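```bash
python3 -c "
from station import arm
print(arm.get_state()['time']);print(arm.close_job())"
```

```text
19.7333
the job is handed in; nothing more can be done
None
```

The job is done and handed in at 19.7 s of the 67 s allowed.

**Carriage:** I threaded it onto the open end of the rod with the lens facing the sample cell and slid it round the bend. It met the stop post with about 14 N, and I released it there, standing on the base plate. The only other contact on the way was a light touch of about 2 N, after which I corrected the path.

**End plate:** I lowered the grey plate over both dowel pins until it touched the base plate, then let go and moved the gripper clear. The green and pink look-alikes were not touched.

**Last checks:**
- **End plate:** its top face reads 21.0 to 21.9 mm at six points (22 mm nominal), with the base plate beside it reading 11.5 mm, so it lies flat. A pin shows in each hole.
- **Carriage:** in the close-up taken just after release it stands upright, with at most a hairline seam to the post. In the last scene picture it still stands at the post.
- **Other things on the bench:** the last top and scene pictures show no sign that anything else moved, judged by eye.

**What disagreed:** my first fit of the goniometer's pose, from the base-plate edges, was off by about 1° and 2–3 mm compared with the rod and the pins. I corrected it partway along the rod. The wrist camera also reads about 1 mm to one side, so I aligned the end plate by its holes and the pins in the same picture.

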